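Put the artist's seal away in its spring-lid case

TASK

The fish print is signed, so put the square stone seal away in its case: press the thumb button so that the lid springs wide open, lay the seal down in its nest and let go of it, then press the lid shut until the latch snaps and holds it. Go gently: never lean hard on the case, its lid or its button, nor ram the seal into it; do not shove or tip the case, and leave the palette, the steel cup and the ink bottle where they stand.

Things in the scene. Friction and masses are not known exactly. Their poses are not given: they have to be found in the camera images.
- case: Dark wooden seal case, loose on rubber feet, about 0.75 kg: 100 (x) x 144 (y) x 54 mm shut, plus a 48 mm wide latch housing that reaches 62 mm out from the middle of its front (-x). Origin: centre of the 100 x 144 underside, on the table. x points from the front to the hinge side, y along the hinge, z up. Lid meets base at height 34 mm. A fixed white ink dish (r 17) lies at y = -48 mm in the base.
- thumb_button (a point): Top of the rounded ridge (28 mm along y, 10 mm across) on the black thumb button, a rocking paddle 37 (x) x 28 (y) mm on the latch housing: 97 mm in front of the case's origin, 36 mm above the table. Pressed straight down, 2 N starts it, the lid is freed after 4 to 6 mm at 4 N, it stops dead at 7.5 mm, 4.5 N. The steel hook stands 30 mm behind this point, as high as the lid, and rocks 5 mm towards it.
- nest (a point): Where the seal's centre comes to lie, in the case's axes: in the middle (x = 0) and 18 mm to +y, 34 mm above the table. The nest is a pocket 27 (x) x 72 (y) mm, 12.5 mm deep from the base's top (34 mm up) to its foam floor, which gives 1.5 mm at 15 N. The seal lies along y, either end first, its top 12.5 mm proud. On both long sides a finger scoop 22 mm across, 40 mm along y, 10 mm deep, leaves room for fingers.
- lid_hinge (a point): Middle of the lid's hinge line, which runs along the case's y at its back: 50 mm behind the case's origin, 34 mm above the table.
- lid_front (a point): Point on the lid's outer (upper) face, on its middle line, 15 mm from its free front edge and 85 mm from the hinge; 54 mm above the table when shut. It moves with the lid: the place to press. The lid is a shell 20 mm deep in all, with a small steel bar 7 mm in front of its front wall that the hook catches. Its axes turn with the lid.
- lid (a joint): Lid angle in rad: 0.004 shut and latched, 1.95 wide open, leaning back past upright. A light spring (under 1 N at the front edge) throws it open and keeps it there. Pressed down near its front it meets the hook at 0.075; the resistance climbs to 4 to 8 N at 0.04, then gives way with a snap; the end of it squeezes a rubber seal, from 0.01, and stops dead at -0.005, about 9 N. If not latched it springs open again.
- latch (a joint): Rocking angle of thumb button and hook in rad: 0 at rest, 0.19 pressed fully down. A spring returns it. The shutting lid also rocks it, to about 0.17, just before the snap.
- seal_center (a point): Centre of the square stone seal, 25 x 25 x 70 mm, about 0.12 kg, pale stone, lying on its side on the table (centre 12.5 mm up). Its x axis is its length, towards the stepped end (the last 9 mm at +x are only 19 x 19 mm); its z axis is up.
- palette: Bystander: cream flower-shaped paint palette, 154 mm across, 16 mm high. Origin: centre of its underside.
- steel_cup: Bystander: steel cup, 80 mm across, 90 mm high. Origin: centre of its underside.
- ink_bottle: Bystander: small round ink bottle, 52 mm across, 75 mm high. Origin: centre of its underside.
Mind the look-alikes: they are no part of the job. Of the things shaped like the part that bears seal_center, the marble one is meant.

How it is judged:
By the outcome, as a careful person would: the job done as asked, in the order asked, and still so for the second after the job is handed in, with the robot touching nothing.
It also fails if it takes over 72 s, if anything falls off the work surface, if the arm or the gripper's body presses on something with over 40 N, if the wrist force passes 120 N, or if a joint passes its speed limit or range.

ROBOT

A 7-joint arm with a two-finger parallel gripper is mounted at the origin on the work surface. World frame = base frame: x ahead of the robot, y to its left, z up, the work surface at z = 0. Lengths are in m, angles in rad, forces in N, time in s.
With the tool pointing down it reaches from about 0.4 to 0.875 m from the base axis. Payload 19.3 kg.
Tool frame: the origin (TCP) lies midway between the tips of the shut fingers; the grasp point (between the pads) lies 19 mm behind it (hold_point_z is the distance from the TCP to the grasp point, in m); x points along the fingers, y is the direction in which the jaws open and shut, and the axes are right-handed (so a half turn about x gives the same grasp; the last joint's range is limited). The gripper opens to 85 mm and grips with 20 to 120 N. Pads are 22 mm wide; open, the fingers measure 114 mm over their backs; the gripper's body (76 mm by 85 mm) begins 54 mm behind the grasp point. The pads swing forward as they close: fully open they stand 13 mm farther back than shut.
Start: joints at [-1.39, 0.521, -0.036, 1.599, 0.021, 1.021, -0.113], TCP at [0.155, 0.605, 0.192] pointing down, gripper open.
Joint ranges: [-2.91, 2.91], [-0.3, 2.13], [-1.5, 1.42], [0.17, 2.43], [-1.26, 4.41], [0.16, 1.93], [-2.52, 2.52]. Speed limits (rad/s): [1.89, 1.89, 2.39, 2.39, 3.01, 3.01, 3.01].

INTERFACE

Orientations are given as [roll, pitch, yaw] about the fixed x, y, z axes, in that order (R = Rz(yaw) Ry(pitch) Rx(roll)).
In Python, from bench import sense, grab_frame, finish_job, hold_point_z gives the robot as it stands.
- The arm moves only by the shell command python3 -m handwheel 'ROWS' [FORCE]. ROWS is JSON, a list of rows, each an object with "delta_pos": the shift along the tool's x, y, z in cm, a list of three; "dr": the turn, a rotation vector about the tool's x, y, z in degrees, a list of three; "fingers": the finger opening in cm, from 0 to 8.54. A call has 1 to 8 rows; each row shifts and turns the commanded pose from where the row before left it, along the tool's axes as they then stand; what a row does not reach is not made up. A row lasts 1/8 s, in which the tool goes at most 62.5 mm and 10.7 degrees, less where a joint would pass 70% of its speed; a pose out of reach is approached as far as the arm can. A call with a gripper value outside its range is refused whole. The fingers move at their own pace and stop on an object; FORCE is the grip in N (left out, the last holds). Time passes only in rows, so rows that do not move let the fingers close. It gives the time, the measured TCP pose, the force and the opening at its end, in the units of the state.
- sense(): the state, without advancing time (a new reading comes with each control period).
- grab_frame(name): name is "scene" or "side" or "wrist"; returns a dict with "image" (384x512x3 uint8, red, green, blue), "K" (3x3 intrinsics, pixels), "D" ([k1, k2, p1, p2, k3] as OpenCV has them; the pictures are not rectified), "T" (4x4, takes a point from camera to world coordinates); the wrist camera has in their place "T_tool_cam" (4x4, takes a point from camera to tool coordinates, whose origin is the TCP and whose axes are the tool frame's). Camera axes: x right, y down, z forward; pixel columns grow to the right and rows downward; lengths in m; the calibration is good to about 2 mm. A picture is of the moment at which its call begins: read the wrist's pose just before it. There is no depth.
- finish_job(): hands the job in, once; it reports no verdict.
The state is a dict: "time": time; "joint_positions": joint angles; "joint_velocities": joint speeds; "joint_efforts": joint torques, N m; "tool_pos": TCP position; "ee_rot": TCP orientation; "ft_force": force on the tool from outside, world axes, zero at the start; "torque": the same for the moment, N m; "width": opening from 0.0 (shut) to 1.0 (fully open).
Only numpy, scipy, OpenCV 4.12 (cv2) and the standard library are available. Lean on these libraries where they do the work, as an engineer would, in place of code of your own. Each camera call takes 0.05 s, during which the arm holds its last target. There are 200 camera calls.

## Working session

There is one attempt and no reset: what is moved stays moved. The work goes in short steps, Python scripts to look and compute and a shell command to move; the robot and the scene stay as the last step left them, time stands still between calls to the robot, and variables do not carry over. Pictures are saved under pics/ and viewed, about 8 in all and at most 12, crops included, and the job is handed in when it is done.

```bash
ls; mkdir -p pics
python3 - <<'E'
from bench import *
import cv2,pickle,numpy as np
print(sense(),hold_point_z)
d={}
for n in ("scene","side"):
    f=grab_frame(n); d[n]=f
    print(n,f["K"],f["D"],f["T"])
    cv2.imwrite(f"pics/{n}0.png",cv2.cvtColor(f["image"],cv2.COLOR_RGB2BGR))
pickle.dump(d,open("f0.pkl","wb"))
a=np.vstack([cv2.imread("pics/scene0.png")])
cv2.imwrite("pics/a.png",cv2.resize(a,(800,600)));cv2.imwrite("pics/b.png",cv2.resize(cv2.imread("pics/side0.png"),(800,600)))
E
```

```text
pics
{'time': 0.0, 'joint_positions': array([-1.39022179,  0.52206556, -0.03637336,  1.59997269,  0.02122652,
        1.02112355, -0.11282833]), 'joint_velocities': array([ 9.11261568e-05, -6.20427888e-04,  4.04955779e-04, -1.42238238e-03,
        6.18811363e-04,  5.44853516e-04,  3.76112172e-04]), 'joint_efforts': array([-1.65632202e-03, -9.27128720e+01,  1.97918482e+00, -3.69918036e+01,
        1.78196415e-02,  8.34356382e-03,  5.07372670e-05]), 'tool_pos': array([0.15502201, 0.60507643, 0.19110578]), 'ee_rot': array([-1.49947505,  1.56961314, -1.7502348 ]), 'ft_force': array([-0.0082849 ,  0.22689079, -0.36617237]), 'torque': array([ 0.0111399 , -0.02542771, -0.03218858]), 'width': 0.9990080098902131} 0.0187
scene [[350.53218207   0.         251.0302191 ]
 [  0.         350.53218207 197.13610594]
 [  0.           0.           1.        ]] [-0.09133106  0.          0.          0.          0.        ] [[ 0.3915827   0.55929707 -0.73065024  1.24040575]
 [ 0.91994054 -0.22131306  0.32362003 -0.30718339]
 [ 0.0192973  -0.79887879 -0.60118241  0.60371283]
 [ 0.          0.          0.          1.        ]]
side [[361.91118788   0.         252.36484047]
 [  0.         361.91118788 192.2934189 ]
 [  0.           0.           1.        ]] [-0.0548839  0.         0.         0.         0.       ] [[ 0.74035034 -0.44417771  0.50456668  0.13128212]
 [-0.67205002 -0.50600947  0.5406507  -0.47533054]
 [ 0.01517053 -0.73936498 -0.67313392  0.65583091]
 [ 0.          0.          0.          1.        ]]
```

View pics/a.png

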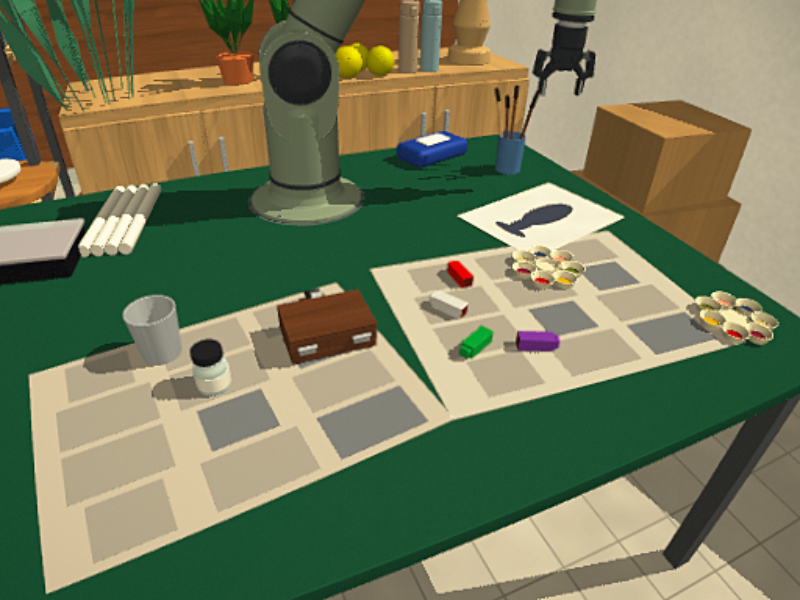

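View pics/b.png

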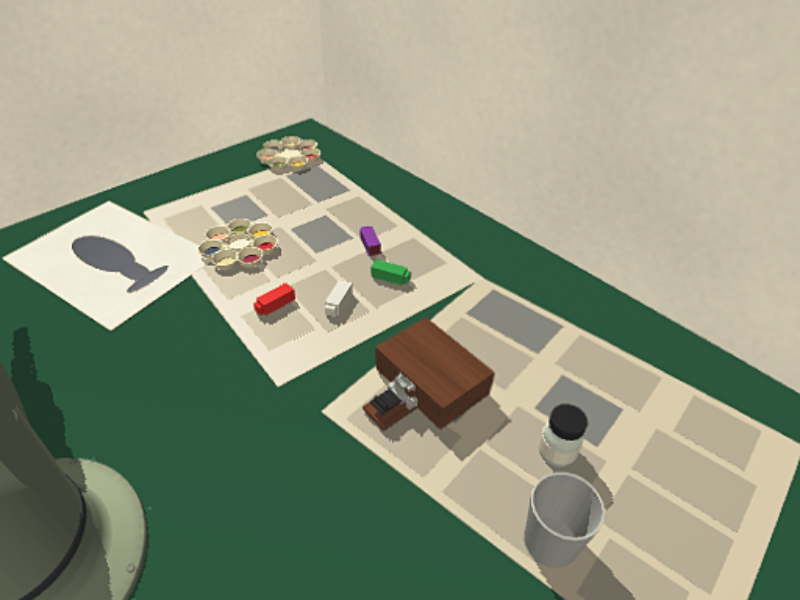

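Scene (800x600): case at (327,325), marble seal at (448,305), red stone (460,273). Side: case at (435,370), with its latch at (395,400) facing the robot, and seal at (340,300).

```bash
cat > h.py <<'E'
import numpy as np,cv2,pickle
from scipy.spatial.transform import Rotation as Rn
from bench import *
def ray(f,uv,z,T=None):
    T=f["T"] if T is None else T
    p=cv2.undistortPoints(np.array(uv,float).reshape(-1,1,2),f["K"],f["D"]).reshape(-1,2)
    d=np.c_[p,np.ones(len(p))]@T[:3,:3].T
    return T[:3,3]+d*((z-T[2,3])/d[:,2])[:,None]
def Ttool(s):
    T=np.eye(4);T[:3,:3]=Rn.from_euler('xyz',s["ee_rot"]).as_matrix();T[:3,3]=s["tool_pos"];return T
def snap(n,name):
    s=sense();f=grab_frame(n)
    if n=="wrist": f["T"]=Ttool(s)@f["T_tool_cam"]
    pickle.dump(f,open(name+".pkl","wb"))
    cv2.imwrite(f"pics/{name}.png",cv2.resize(cv2.cvtColor(f["image"],cv2.COLOR_RGB2BGR),(800,600),interpolation=cv2.INTER_CUBIC))
    return f,s
def tocmd(target_pos,target_R,s=None):
    s=s or sense();T=Ttool(s)
    print("delta_pos cm",np.round(T[:3,:3].T@(np.array(target_pos)-T[:3,3])*100,2),"dr deg",np.round(Rn.from_matrix(T[:3,:3].T@target_R).as_rotvec(degrees=True),1))
E
python3 - <<'E'
from h import *
d=pickle.load(open("f0.pkl","rb"))
k=.64
S=d["side"];C=d["scene"]
print("lid top side",ray(S,np.array([[428,319],[376,349],[494,375],[441,408]])*k,.054))
print("lid top scene",ray(C,np.array([[279,320],[364,292],[376,331],[289,342]])*k,.054))
print("button",ray(S,np.array([[385,400]])*k,.036))
for n,f,p in(("scene",C,(448,305)),("side",S,(340,300))):
    im=f["image"].astype(int);x,y=int(p[0]*k),int(p[1]*k)
    hsv=cv2.cvtColor(f["image"],cv2.COLOR_RGB2HSV)
    print(n,im[y,x],hsv[y,x],im[y,x+25])
    w=np.zeros(im.shape[:2],np.uint8);r=28;w[y-r:y+r,x-r:x+r]=(hsv[y-r:y+r,x-r:x+r,1]<30)*(hsv[y-r:y+r,x-r:x+r,2]>130)
    c,_=cv2.findContours(w,0,2);c=max(c,key=cv2.contourArea);print(cv2.contourArea(c))
    b=cv2.boxPoints(cv2.minAreaRect(c));print(b);print(ray(f,b,.0125),ray(f,b.mean(0)[None],.015))
    print("palette",ray(f,np.array([[545,268]] if n=="scene" else [[240,245]])*k,.016))
    print("cup/bottle",ray(f,np.array([[152,308],[207,352]] if n=="scene" else [[567,505],[568,420]])*k,.08))
T=Ttool(sense());print(T)
print(grab_frame("wrist")["T_tool_cam"])
E
```

```text
lid top side [[ 0.59280472 -0.05708813  0.054     ]
 [ 0.49250398 -0.05160652  0.054     ]
 [ 0.58311019 -0.19721298  0.054     ]
 [ 0.4875392  -0.1876151   0.054     ]]
lid top scene [[ 0.53450739 -0.19435797  0.054     ]
 [ 0.51174359 -0.03872776  0.054     ]
 [ 0.61842174 -0.05878596  0.054     ]
 [ 0.59383103 -0.19312377  0.054     ]]
button [[ 0.45056104 -0.11865026  0.036     ]]
scene [135 129 111] [ 23  45 135] [188 174 144]
1.0
[[296.00003 195.00002]
 [297.50003 193.50002]
 [298.00003 194.00002]
 [296.50003 195.50002]]
[[0.55966478 0.13403398 0.0125    ]
 [0.55490507 0.14156773 0.0125    ]
 [0.55755523 0.14172471 0.0125    ]
 [0.56229027 0.13420388 0.0125    ]] [[0.5614952  0.13598923 0.015     ]]
palette [[0.51603588 0.34793071 0.016     ]]
cup/bottle [[ 0.46259058 -0.38221951  0.08      ]
 [ 0.60261564 -0.31421284  0.08      ]]
side [250 245 229] [ 23  21 250] [192 180 155]
101.0
[[208.38196 192.00429]
 [217.58368 177.0515 ]
 [224.      180.99998]
 [214.79828 195.95277]]
[[0.52705057 0.11878393 0.0125    ]
 [0.58329943 0.15116773 0.0125    ]
 [0.58607408 0.12640888 0.0125    ]
 [0.53035512 0.09552057 0.0125    ]] [[0.55440483 0.12020418 0.015     ]]
palette [[0.49684729 0.34479746 0.016     ]]
cup/bottle [[ 0.48121929 -0.3849421   0.08      ]
 [ 0.57684085 -0.31858947  0.08      ]]
[[-1.65786276e-04  2.48211724e-01  9.68705793e-01  1.55072357e-01]
 [-1.02444158e-03  9.68705255e-01 -2.48211761e-01  6.05096367e-01]
 [-9.99999462e-01 -1.03353259e-03  9.36803730e-05  1.91189033e-01]
 [ 0.00000000e+00  0.00000000e+00  0.00000000e+00  1.00000000e+00]]
[[-5.77838090e-04 -2.98119482e-01  9.54528386e-01 -1.82037840e-01]
 [ 9.99997784e-01  1.75987985e-03  1.15501152e-03  5.27341282e-04]
 [-2.02418670e-03  9.54526939e-01  2.98117805e-01 -7.57997238e-02]
 [ 0.00000000e+00  0.00000000e+00  0.00000000e+00  1.00000000e+00]]
```

```bash
python3 -m handwheel '[{"delta_pos":[0,0,0],"dr":[-5.5,0,0],"fingers":0},{"delta_pos":[0,0,0],"dr":[-5.5,0,0],"fingers":0},{"delta_pos":[0,-3.8,3.1],"dr":[0,0,0],"fingers":0},{"delta_pos":[0,-3.8,3.1],"dr":[0,0,0],"fingers":0},{"delta_pos":[0,-3.8,3.1],"dr":[0,0,0],"fingers":0},{"delta_pos":[0,-3.8,3.1],"dr":[0,0,0],"fingers":0},{"delta_pos":[0,-3.8,3.1],"dr":[0,0,0],"fingers":0},{"delta_pos":[0,-3.8,3.1],"dr":[0,0,0],"fingers":0}]' 25
python3 -m handwheel '[{"delta_pos":[0,-3.8,3.1],"dr":[0,0,0],"fingers":0},{"delta_pos":[0,-3.8,3.1],"dr":[0,0,0],"fingers":0},{"delta_pos":[0,-3.8,3.1],"dr":[0,0,0],"fingers":0},{"delta_pos":[0,-3.8,3.1],"dr":[0,0,0],"fingers":0},{"delta_pos":[0,-3.8,3.1],"dr":[0,0,0],"fingers":0},{"delta_pos":[0,-3.8,3.1],"dr":[0,0,0],"fingers":0},{"delta_pos":[0,0,0],"dr":[0,0,0],"fingers":0},{"delta_pos":[0,0,0],"dr":[0,0,0],"fingers":0}]'
python3 - <<'E'
from h import *
f,s=snap("wrist","w1");print(s["tool_pos"],s["ee_rot"],s["joint_positions"],s["ft_force"]);print(f["T"])
E
```

```text
time: 1.15
tool_pos: [0.3281, 0.3655, 0.1917]
ee_rot: [0.739, 1.571, 0.68]
ft_force: [1.4, -0.7, -0.1]
width: -0.002
time: 2.15
tool_pos: [0.4994, 0.1286, 0.1915]
ee_rot: [3.118, 1.57, 3.059]
ft_force: [-0.1, 0.6, 0.3]
width: -0.001
[0.49936786 0.12856816 0.1914985 ] [3.11768827 1.57025901 3.05874541] [-0.4412347   0.34994069  0.09557434  1.88949628 -0.04191693  0.90454101
  1.18636474] [-0.10611965  0.5780086   0.30917437]
[[ 5.68880466e-02  9.53098832e-01  2.97264808e-01  4.23915334e-01]
 [ 9.98380373e-01 -5.44920344e-02 -1.63477636e-02  1.33455138e-01]
 [ 6.17529732e-04  2.97713342e-01 -9.54655113e-01  3.73576889e-01]
 [ 0.00000000e+00  0.00000000e+00  0.00000000e+00  1.00000000e+00]]
```

View pics/w1.png

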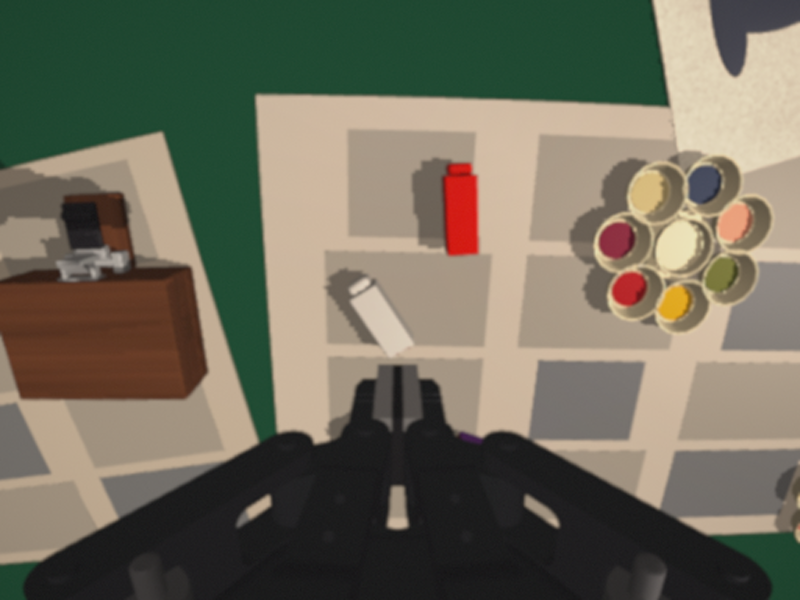

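Wrist view: seal from its stepped end (360,286) to its far end (404,349). Case lid top corners are about (190,267), (185,398), (0,283) and (22,398); button at (84,225).

Run:
```python
from h import *
f=pickle.load(open("w1.pkl","rb"));k=.64
lid=ray(f,np.array([[190,267],[185,398],[22,398],[2,283]])*k,.054);print(lid)
print("button",ray(f,np.array([[84,212],[65,205],[97,205],[102,247],[70,247]])*k,.036))
hsv=cv2.cvtColor(f["image"],cv2.COLOR_RGB2HSV)
print(hsv[int(310*k),int(378*k)],hsv[int(300*k),int(420*k)])
w=np.zeros(hsv.shape[:2],np.uint8);sl=np.s_[170:232,215:270];w[sl]=(hsv[sl][...,1]<38)&(hsv[sl][...,2]>165)
c,_=cv2.findContours(w,0,2);c=max(c,key=cv2.contourArea);r=cv2.minAreaRect(c);print(cv2.contourArea(c),r)
b=cv2.boxPoints(r);P=ray(f,b,.025);print(P,[np.linalg.norm(P[i]-P[i-1]) for i in range(4)],P.mean(0))
d=P[0]-P[1] if np.linalg.norm(P[0]-P[1])>.04 else P[1]-P[2];print("dir",np.degrees(np.arctan2(d[1],d[0])))
```

```text
[[ 0.48876828 -0.02128038  0.054     ]
 [ 0.59512371 -0.04668269  0.054     ]
 [ 0.5897486  -0.18745441  0.054     ]
 [ 0.49173429 -0.17233162  0.054     ]]
button [[ 0.44505348 -0.10452839  0.036     ]
 [ 0.43875368 -0.1184046   0.036     ]
 [ 0.44066535 -0.09293662  0.036     ]
 [ 0.47245094 -0.09670276  0.036     ]
 [ 0.47069602 -0.12281044  0.036     ]]
[ 16  39 215] [ 16  52 166]
11.0 ((257.3356018066406, 215.06166076660156), (11.118908882141113, 4.798686981201172), 69.44395446777344)
[[0.55651776 0.12496676 0.025     ]
 [0.55454472 0.13084485 0.025     ]
 [0.56920458 0.13513168 0.025     ]
 [0.57122877 0.1291918  0.025     ]] [np.float64(0.015305715008097706), np.float64(0.006200393589553354), np.float64(0.015273781011764324), np.float64(0.006275311953357611)] [0.56287396 0.13003377 0.025     ]
dir -163.70004122722293
```

```bash
python3 -m handwheel '[{"delta_pos":[0.6,-4.9,-0.5],"dr":[0,0,0],"fingers":0},{"delta_pos":[0.6,-4.9,-0.5],"dr":[0,0,0],"fingers":0},{"delta_pos":[0.6,-4.9,-0.5],"dr":[0,0,0],"fingers":0},{"delta_pos":[0.6,-4.9,-0.5],"dr":[0,0,0],"fingers":0},{"delta_pos":[0.6,-4.9,-0.5],"dr":[0,0,0],"fingers":0},{"delta_pos":[0,0,0],"dr":[0,0,0],"fingers":0},{"delta_pos":[0,0,0],"dr":[0,0,0],"fingers":0}]'
python3 - <<'E'
from h import *
f,s=snap("wrist","w2");print(s["tool_pos"],s["ee_rot"],s["ft_force"])
f=pickle.load(open("w1.pkl","rb"))
a=f["image"][150:250,190:310]
b=pickle.load(open("w2.pkl","rb"))["image"]
im=np.vstack([b,np.hstack([cv2.resize(a,(240,200),interpolation=cv2.INTER_CUBIC),np.zeros((200,272,3),np.uint8)])])
cv2.imwrite("pics/w2b.png",cv2.cvtColor(im,cv2.COLOR_RGB2BGR))
E
```

```text
time: 3.08
tool_pos: [0.4605, -0.1137, 0.1618]
ee_rot: [1.477, 1.57, 1.42]
ft_force: [0.4, 0.9, 0.6]
width: 0.001
[ 0.46045339 -0.1136637   0.16175321] [1.47728043 1.57037562 1.41967407] [0.36178926 0.91472282 0.64059613]
```

View pics/w2b.png

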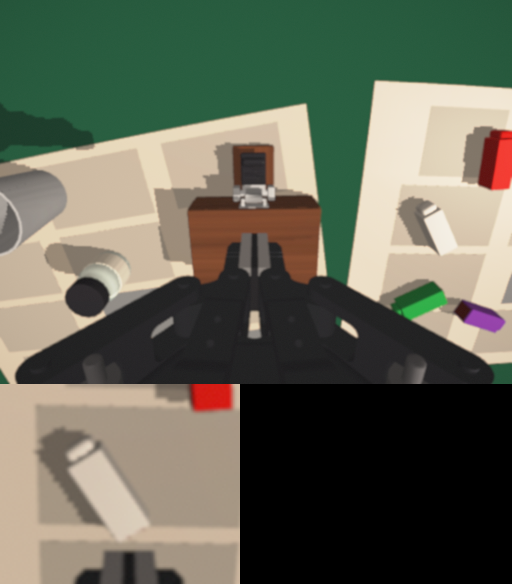

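Run:
```python
from h import *
f=pickle.load(open("w2.pkl","rb"))
print("lid",ray(f,[[190,209],[320,209],[192,240],[320,240]],.054))
print("btn",ray(f,[[241,152],[266,152],[240,185],[268,185],[253,160]],.036))
P=ray(f,[[190,209],[320,209]],.054);d=P[1]-P[0];print(np.linalg.norm(d),np.degrees(np.arctan2(-d[0],d[1])))
# dark ridge profile down the column
print(f["image"][140:212,248:260].mean((1,2)).astype(int))
g=pickle.load(open("w1.pkl","rb"))
P=ray(g,[[224.5,195],[239,184],[264.5,218.5],[251,228.5]],.025);print(P)
print([np.linalg.norm(P[i]-P[i-1]) for i in range(4)])
t=ray(g,[[223,185.5],[234,178]],.022);print(t)
u=P[:2].mean(0)-P[2:].mean(0);print(u,np.degrees(np.arctan2(u[1],u[0])))
u/=np.linalg.norm(u);print("centre",P[2:].mean(0)+.035*u)
```

```text
lid [[ 0.48968113 -0.18294249  0.054     ]
 [ 0.49745013 -0.04432886  0.054     ]
 [ 0.52621377 -0.18525986  0.054     ]
 [ 0.53417832 -0.04377926  0.054     ]]
btn [[ 0.43477452 -0.12531175  0.036     ]
 [ 0.43625965 -0.09871442  0.036     ]
 [ 0.47117402 -0.12891626  0.036     ]
 [ 0.47289716 -0.09810807  0.036     ]
 [ 0.44411778 -0.11303433  0.036     ]]
0.13883118344456968 -3.207946561836359
[190 181 158 131 106  83  74  78  77  72  71  67  56  48  47  49  48  42
  39  41  47  51  51  48  45  43  43  46  48  48  49  50  48  47  46  46
  47  50  50  48  48  48  46  58 109 165 181 159 126 106 100  99  97  98
 115 140 152 159 167 170 167 158 138 113 101 105 118 120  98  75  75  81]
[[0.5333409  0.09011572 0.025     ]
 [0.52002221 0.10942841 0.025     ]
 [0.56813468 0.13902831 0.025     ]
 [0.58123037 0.12073224 0.025     ]]
[np.float64(0.056839891634646866), np.float64(0.023459909870768614), np.float64(0.056488616495967654), np.float64(0.02249984556446312)]
[[0.52164953 0.08894798 0.022     ]
 [0.51272947 0.10354308 0.022     ]]
[-0.04800097 -0.03010821  0.        ] -147.9023468218832
centre [0.5450325  0.11128254 0.025     ]
```

```bash
python3 -m handwheel '[{"delta_pos":[2,0,-0.85],"dr":[0,0,0],"fingers":0},{"delta_pos":[3,0,-0.8],"dr":[0,0,0],"fingers":0},{"delta_pos":[3,0,0],"dr":[0,0,0],"fingers":0},{"delta_pos":[2.5,0,0],"dr":[0,0,0],"fingers":0},{"delta_pos":[1,0,0],"dr":[0,0,0],"fingers":0},{"delta_pos":[0,0,0],"dr":[0,0,0],"fingers":0},{"delta_pos":[0,0,0],"dr":[0,0,0],"fingers":0}]'
python3 -m handwheel '[{"delta_pos":[0.4,0,0],"dr":[0,0,0],"fingers":0},{"delta_pos":[0.3,0,0],"dr":[0,0,0],"fingers":0},{"delta_pos":[0.2,0,0],"dr":[0,0,0],"fingers":0},{"delta_pos":[0,0,0],"dr":[0,0,0],"fingers":0},{"delta_pos":[0,0,0],"dr":[0,0,0],"fingers":0}]'
```

```text
time: 4.0
tool_pos: [0.4444, -0.1136, 0.0475]
ee_rot: [-0.016, 1.57, -0.075]
ft_force: [0.4, 0.1, 0.4]
width: 0.0
time: 4.62
tool_pos: [0.4438, -0.1138, 0.0377]
ee_rot: [-1.739, 1.571, -1.798]
ft_force: [0.6, -0.7, 0.2]
width: -0.003
```

```bash
python3 -m handwheel '[{"delta_pos":[0.2,0,0],"dr":[0,0,0],"fingers":0},{"delta_pos":[0,0,0],"dr":[0,0,0],"fingers":0},{"delta_pos":[0.1,0,0],"dr":[0,0,0],"fingers":0},{"delta_pos":[0,0,0],"dr":[0,0,0],"fingers":0}]'
python3 -m handwheel '[{"delta_pos":[0.1,0,0],"dr":[0,0,0],"fingers":0},{"delta_pos":[0,0,0],"dr":[0,0,0],"fingers":0}]'
python3 -m handwheel '[{"delta_pos":[0.1,0,0],"dr":[0,0,0],"fingers":0},{"delta_pos":[0,0,0],"dr":[0,0,0],"fingers":0}]'
```

```text
time: 5.12
tool_pos: [0.4438, -0.1138, 0.0347]
ee_rot: [-2.485, 1.571, -2.544]
ft_force: [0.3, 0.1, -0.2]
width: -0.003
time: 5.38
tool_pos: [0.4438, -0.1138, 0.0337]
ee_rot: [-2.582, 1.571, -2.641]
ft_force: [-1.4, 0.5, -0.1]
width: -0.0
time: 5.62
tool_pos: [0.4438, -0.1138, 0.0326]
ee_rot: [-3.094, 1.571, 3.13]
ft_force: [-0.3, 0.7, -0.8]
width: -0.001
```

```bash
python3 -m handwheel '[{"delta_pos":[0.1,0,0],"dr":[0,0,0],"fingers":0},{"delta_pos":[0,0,0],"dr":[0,0,0],"fingers":0}]'
python3 -m handwheel '[{"delta_pos":[0.1,0,0],"dr":[0,0,0],"fingers":0},{"delta_pos":[0,0,0],"dr":[0,0,0],"fingers":0}]'
python3 - <<'E'
from h import *
f,s=snap("wrist","w3");g,_=snap("side","s3")
im=np.hstack([cv2.resize(f["image"][120:280,170:340],(400,376)),cv2.resize(g["image"][180:300,210:338],(400,376))])
cv2.imwrite("pics/w3b.png",cv2.cvtColor(im,cv2.COLOR_RGB2BGR))
print([sense()["ft_force"].round(1)])
E
```

```text
time: 5.88
tool_pos: [0.4438, -0.1138, 0.0317]
ee_rot: [-2.625, 1.571, -2.684]
ft_force: [-1.1, 0.5, 0.1]
width: 0.002
time: 6.12
tool_pos: [0.4438, -0.1138, 0.0306]
ee_rot: [-2.96, 1.571, -3.019]
ft_force: [-0.2, 0.1, -0.0]
width: 0.001
[array([-0.1, -0.7, -0.6])]
```

View pics/w3b.png

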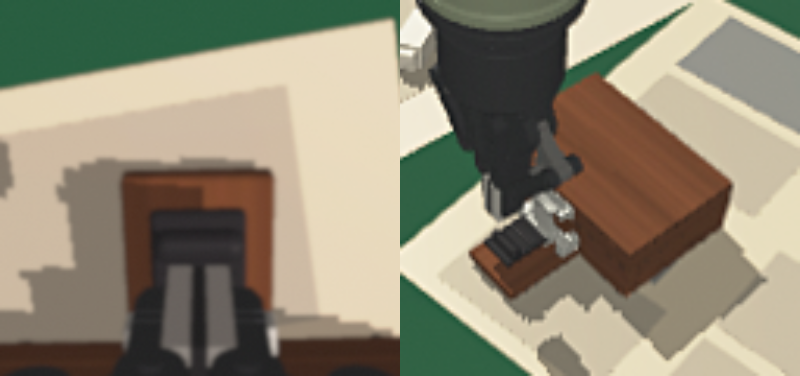

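Run:
```python
from h import *
f=pickle.load(open("s3.pkl","rb"));s=sense();print(s["tool_pos"],s["width"])
Ti=np.linalg.inv(f["T"])
def pr(p): return cv2.projectPoints(np.array(p,float).reshape(-1,3),cv2.Rodrigues(Ti[:3,:3])[0],Ti[:3,3],f["K"],f["D"])[0].reshape(-1,2)
p=pr([s["tool_pos"],[.445,-.1114,.036]]);print(p,(p-[210,180])*[3.125,3.13]+[400,0])
print("pix->z.031",ray(f,[[240.4,248]],.031),ray(f,[[240.4,248]],.036), "paddle ridge",ray(f,np.array([[210+95/3.125,180+243/3.13],[210+120/3.125,180+255/3.13],[210+112/3.125,180+240/3.13]]),.036))
w=pickle.load(open("w3.pkl","rb"));Ti=np.linalg.inv(w["T"]);f=w
p=pr([s["tool_pos"],[.445,-.1114,.036]]);print(p,(p-[170,120])*[400/170,376/160])
```

```text
[ 0.44382893 -0.11381587  0.03069608] -0.00033229643570310146
[[242.54189073 257.84682437]
 [242.20299674 255.34777392]] [[501.69340852 243.66056028]
 [500.6343648  235.83853238]]
pix->z.031 [[ 0.45781573 -0.09063602  0.031     ]] [[ 0.45520275 -0.09371441  0.036     ]] paddle ridge [[ 0.43813654 -0.11344611  0.036     ]
 [ 0.4441731  -0.1322082   0.036     ]
 [ 0.44847275 -0.11920777  0.036     ]]
[[252.98882965 219.37108773]
 [256.72140126 223.91328875]] [[195.26783448 233.52205617]
 [204.05035591 244.19622856]]
```

Run:
```python
from h import *
s=sense()
for n,uv in(("s3",[[240.4,248]]),("w3",[[253,232.8]])):
    f=pickle.load(open(n+".pkl","rb"))
    for z in(.031,.036,.041,.046,.051,.056): print(n,z,(ray(f,uv,z)[0]-s["tool_pos"]).round(4))
f=pickle.load(open("w3.pkl","rb"))["image"];g=pickle.load(open("s3.pkl","rb"))["image"]
f=cv2.resize(f[190:260,215:295],(400,350),interpolation=cv2.INTER_CUBIC)
g=cv2.resize(g[225:275,220:277],(399,350),interpolation=cv2.INTER_CUBIC)
im=np.hstack([f,g]).astype(float);im=(255*(im/255)**.5).astype(np.uint8)
cv2.imwrite("pics/w3c.png",cv2.cvtColor(im,cv2.COLOR_RGB2BGR))
```

```text
s3 0.031 [0.014  0.0232 0.0003]
s3 0.036 [0.0114 0.0201 0.0053]
s3 0.041 [0.0088 0.017  0.0103]
s3 0.046 [0.0061 0.0139 0.0153]
s3 0.051 [0.0035 0.0109 0.0203]
s3 0.056 [0.0009 0.0078 0.0253]
w3 0.031 [ 0.0098 -0.0006  0.0003]
w3 0.036 [ 0.0075 -0.0004  0.0053]
w3 0.041 [ 0.0051 -0.0003  0.0103]
w3 0.046 [ 0.0028 -0.0001  0.0153]
w3 0.051 [0.0004 0.     0.0203]
w3 0.056 [-0.0019  0.0002  0.0253]
```

View pics/w3c.png

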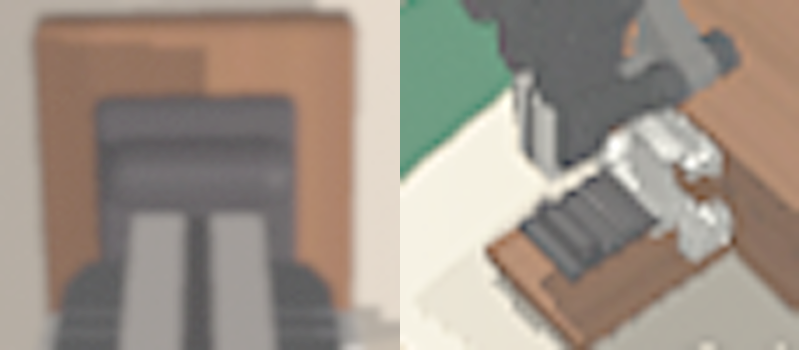

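Both views show the shut finger tips still clear above the button, with the ridge just ahead of them; I'll triangulate the actual tips.

Run:
```python
from h import *
s=sense()
def lin(n,uv):
    f=pickle.load(open(n+".pkl","rb"));a=f["T"][:3,3];b=ray(f,[uv],0.)[0];d=(b-a)/np.linalg.norm(b-a);return a,d
def tri(A,B):
    M=np.zeros((3,3));v=np.zeros(3)
    for a,d in(A,B):
        P=np.eye(3)-np.outer(d,d);M+=P;v+=P@a
    x=np.linalg.solve(M,v);return x,[np.linalg.norm((np.eye(3)-np.outer(d,d))@(x-a)) for a,d in(A,B)]
x,e=tri(lin("w3",(246,233)),lin("s3",(240.7,248.6)));print("tip",x,x-s["tool_pos"],e)
# ridge: wrist centre, side centre ; paddle front corners
x,e=tri(lin("w3",(254,224)),lin("s3",(220+150/7,225+230/7)));print("ridge",x,e)
x,e=tri(lin("w3",(215+40/5,190+25/5)),lin("s3",(220+180/7,225+348/7)));print("housing front -y corner",x,e)
x,e=tri(lin("w3",(215+350/5,190+15/5)),lin("s3",(220+88/7,225+248/7)));print("housing front +y corner",x,e)
```

```text
tip [ 0.43554047 -0.11698959  0.07099212] [-0.00828846 -0.00317372  0.04029603] [np.float64(0.0007212836650703826), np.float64(0.0007212836650705331)]
ridge [ 0.44379078 -0.11302511  0.0325939 ] [np.float64(0.0024393293672137634), np.float64(0.0024393293672136424)]
housing front -y corner [ 0.43379635 -0.13607748  0.0026063 ] [np.float64(0.0004300568388826292), np.float64(0.00043005683888271286)]
housing front +y corner [ 0.4351771  -0.08936675  0.00456619] [np.float64(0.0004668648350133409), np.float64(0.00046686483501332877)]
```

Triangulation (residual 0.7 mm) puts the shut tips at about z = 0.07, some 35-40 mm above the reported TCP. I'll go on down gently, with camera and force checks rather than the nominal TCP.

```bash
python3 -m handwheel '[{"delta_pos":[0.4,0,0],"dr":[0,0,0],"fingers":0},{"delta_pos":[0.4,0,0],"dr":[0,0,0],"fingers":0},{"delta_pos":[0.4,0,0],"dr":[0,0,0],"fingers":0},{"delta_pos":[0,0,0],"dr":[0,0,0],"fingers":0},{"delta_pos":[0,0,0],"dr":[0,0,0],"fingers":0}]'
python3 - <<'E'
from h import *
f,s=snap("wrist","w4");g,_=snap("side","s4");print(s["tool_pos"],s["joint_positions"])
f=cv2.resize(f["image"][190:260,215:295],(400,350),interpolation=cv2.INTER_CUBIC)
g=cv2.resize(g["image"][225:275,220:277],(399,350),interpolation=cv2.INTER_CUBIC)
im=np.hstack([f,g]).astype(float);im=(255*(im/255)**.5).astype(np.uint8)
cv2.imwrite("pics/w4c.png",cv2.cvtColor(im,cv2.COLOR_RGB2BGR))
E
```

```text
time: 6.85
tool_pos: [0.4438, -0.1138, 0.0187]
ee_rot: [-2.965, 1.571, -3.024]
ft_force: [0.3, -0.1, -0.1]
width: -0.0
[ 0.4438341  -0.1138128   0.01871414] [ 0.03776093  0.5644839   0.10915832  2.16189287 -0.14283886  0.42175177
  1.7724684 ]
```

View pics/w4c.png

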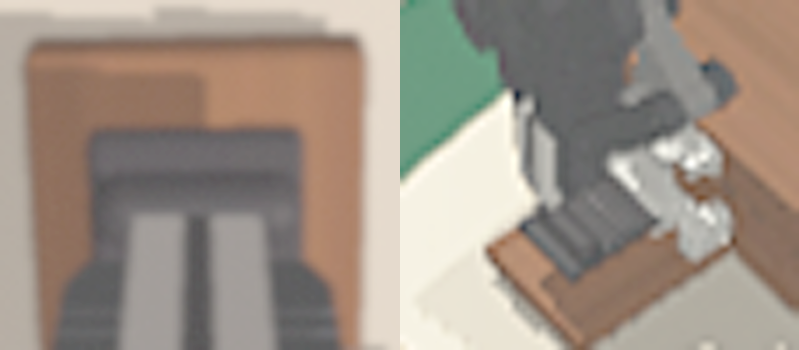

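Tips are still clear (side crop tip (550,205), paddle below), ridge now lined up with the tips in the wrist view. I'll continue in small steps.

```bash
python3 -m handwheel '[{"delta_pos":[0.4,0,0],"dr":[0,0,0],"fingers":0},{"delta_pos":[0.2,0,0],"dr":[0,0,0],"fingers":0},{"delta_pos":[0,0,0],"dr":[0,0,0],"fingers":0}]'
for i in 1; do python3 -m handwheel '[{"delta_pos":[0.2,0,0],"dr":[0,0,0],"fingers":0},{"delta_pos":[0,0,0],"dr":[0,0,0],"fingers":0}]'; done
python3 -m handwheel '[{"delta_pos":[0.2,0,0],"dr":[0,0,0],"fingers":0},{"delta_pos":[0,0,0],"dr":[0,0,0],"fingers":0}]'
python3 -m handwheel '[{"delta_pos":[0.2,0,0],"dr":[0,0,0],"fingers":0},{"delta_pos":[0,0,0],"dr":[0,0,0],"fingers":0}]'
```

```text
time: 7.32
tool_pos: [0.4437, -0.1138, 0.0125]
ee_rot: [-3.139, 1.57, 3.085]
ft_force: [0.3, 0.6, -0.3]
width: 0.002
time: 7.58
tool_pos: [0.4438, -0.1138, 0.0106]
ee_rot: [3.031, 1.571, 2.972]
ft_force: [0.0, -0.1, 0.2]
width: -0.004
time: 7.82
tool_pos: [0.4437, -0.1138, 0.0086]
ee_rot: [-3.093, 1.571, 3.131]
ft_force: [-0.6, 0.3, -0.7]
width: -0.002
time: 8.07
tool_pos: [0.4437, -0.1138, 0.0066]
ee_rot: [3.129, 1.571, 3.07]
ft_force: [0.9, 0.5, -0.7]
width: 0.002
```

```bash
python3 -m handwheel '[{"delta_pos":[0.2,0,0],"dr":[0,0,0],"fingers":0},{"delta_pos":[0,0,0],"dr":[0,0,0],"fingers":0}]'
python3 -m handwheel '[{"delta_pos":[0.2,0,0],"dr":[0,0,0],"fingers":0},{"delta_pos":[0,0,0],"dr":[0,0,0],"fingers":0}]'
python3 -m handwheel '[{"delta_pos":[0.2,0,0],"dr":[0,0,0],"fingers":0},{"delta_pos":[0,0,0],"dr":[0,0,0],"fingers":0}]'
```

```text
time: 8.32
tool_pos: [0.4437, -0.1138, 0.0046]
ee_rot: [3.057, 1.571, 2.998]
ft_force: [-0.0, 1.1, -1.0]
width: 0.005
time: 8.57
tool_pos: [0.4438, -0.1138, 0.0026]
ee_rot: [3.036, 1.571, 2.977]
ft_force: [0.5, -0.8, 0.7]
width: 0.003
time: 8.82
tool_pos: [0.4438, -0.1138, 0.0006]
ee_rot: [3.111, 1.571, 3.052]
ft_force: [-0.2, 0.4, -0.6]
width: 0.003
```

```bash
python3 -m handwheel '[{"delta_pos":[0.2,0,0],"dr":[0,0,0],"fingers":0},{"delta_pos":[0,0,0],"dr":[0,0,0],"fingers":0}]'
python3 -m handwheel '[{"delta_pos":[0.1,0,0],"dr":[0,0,0],"fingers":0},{"delta_pos":[0,0,0],"dr":[0,0,0],"fingers":0}]'
python3 -m handwheel '[{"delta_pos":[0.1,0,0],"dr":[0,0,0],"fingers":0},{"delta_pos":[0,0,0],"dr":[0,0,0],"fingers":0}]'
python3 - <<'E'
from h import *
f,s=snap("wrist","w5");g,_=snap("side","s5");print(s["tool_pos"],s["ft_force"])
f=cv2.resize(f["image"][190:260,215:295],(400,350),interpolation=cv2.INTER_CUBIC)
g=cv2.resize(g["image"][225:275,220:277],(399,350),interpolation=cv2.INTER_CUBIC)
im=np.hstack([f,g]).astype(float);im=(255*(im/255)**.5).astype(np.uint8)
cv2.imwrite("pics/w5c.png",cv2.cvtColor(im,cv2.COLOR_RGB2BGR))
E
```

```text
time: 9.07
tool_pos: [0.4438, -0.1138, -0.0014]
ee_rot: [-3.078, 1.571, -3.137]
ft_force: [-0.3, -0.3, 0.6]
width: 0.001
time: 9.32
tool_pos: [0.4438, -0.1138, -0.0023]
ee_rot: [-2.704, 1.571, -2.763]
ft_force: [0.3, 0.4, -0.1]
width: -0.002
time: 9.57
tool_pos: [0.4438, -0.1138, -0.0033]
ee_rot: [-3.111, 1.571, 3.113]
ft_force: [-0.1, -0.4, 1.7]
width: 0.004
[ 0.44377692 -0.11380491 -0.00331797] [-0.06736009 -0.44623392  1.69067447]
```

View pics/w5c.png

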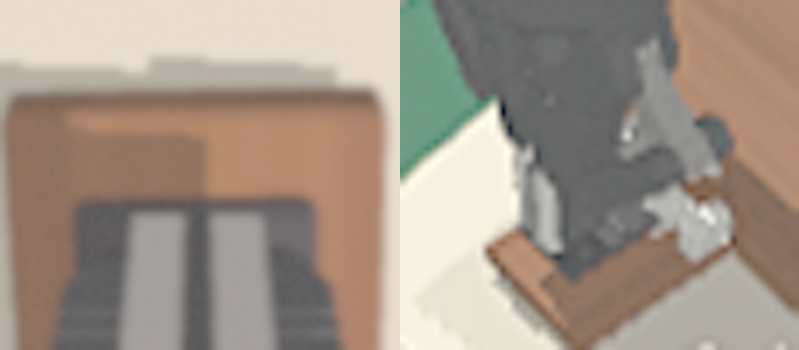

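Contact is near (1.7 N), with the tips centred over the ridge. Pressing now in 1 mm steps.

```bash
for i in 1; do python3 -m handwheel '[{"delta_pos":[0.1,0,0],"dr":[0,0,0],"fingers":0},{"delta_pos":[0,0,0],"dr":[0,0,0],"fingers":0}]'; done
python3 -m handwheel '[{"delta_pos":[0.1,0,0],"dr":[0,0,0],"fingers":0},{"delta_pos":[0,0,0],"dr":[0,0,0],"fingers":0}]'
python3 -m handwheel '[{"delta_pos":[0.1,0,0],"dr":[0,0,0],"fingers":0},{"delta_pos":[0,0,0],"dr":[0,0,0],"fingers":0}]'
```

```text
time: 9.93
tool_pos: [0.4435, -0.1138, -0.0044]
ee_rot: [3.114, 1.57, 3.055]
ft_force: [-2.6, -0.7, 3.1]
width: -0.001
time: 10.18
tool_pos: [0.4437, -0.1138, -0.0054]
ee_rot: [3.115, 1.571, 3.057]
ft_force: [-2.8, -0.8, 3.7]
width: 0.002
time: 10.42
tool_pos: [0.4438, -0.1138, -0.0064]
ee_rot: [-3.117, 1.571, 3.107]
ft_force: [-3.5, 0.6, 2.5]
width: -0.004
```

```bash
python3 -m handwheel '[{"delta_pos":[0.1,0,0],"dr":[0,0,0],"fingers":0},{"delta_pos":[0,0,0],"dr":[0,0,0],"fingers":0}]'
cat > chk.py <<'E'
from h import *
a=pickle.load(open("f0.pkl","rb"))["scene"]["image"].astype(int);b=grab_frame("scene")["image"].astype(int)
print("lid diff",np.abs(a-b)[185:235,178:240].mean(),"above",np.abs(a-b)[140:180,190:240].mean(),sense()["ft_force"].round(1))
E
python3 chk.py
```

```text
time: 10.68
tool_pos: [0.4438, -0.1138, -0.0074]
ee_rot: [3.141, 1.571, 3.082]
ft_force: [-2.7, 0.1, 3.2]
width: 0.003
lid diff 2.8459139784946235 above 13.733166666666667 [-1.4  0.7  3.3]
```

```bash
python3 -m handwheel '[{"delta_pos":[0.05,0,0],"dr":[0,0,0],"fingers":0},{"delta_pos":[0,0,0],"dr":[0,0,0],"fingers":0}]'
python3 chk.py
```

```text
time: 10.98
tool_pos: [0.4438, -0.1138, -0.0078]
ee_rot: [-2.645, 1.571, -2.704]
ft_force: [-3.3, 0.3, 2.7]
width: -0.0
lid diff 2.7912903225806454 above 13.768333333333333 [-2.8 -0.1  3. ]
```

```bash
python3 -m handwheel '[{"delta_pos":[0.08,0,0],"dr":[0,0,0],"fingers":0},{"delta_pos":[0,0,0],"dr":[0,0,0],"fingers":0}]'
python3 chk.py; python3 -m handwheel '[{"delta_pos":[0.07,0,0],"dr":[0,0,0],"fingers":0},{"delta_pos":[0,0,0],"dr":[0,0,0],"fingers":0}]'
python3 chk.py
```

```text
time: 11.28
tool_pos: [0.4438, -0.1138, -0.0087]
ee_rot: [-2.498, 1.571, -2.557]
ft_force: [-2.3, -0.1, 2.3]
width: -0.002
lid diff 2.888709677419355 above 13.771333333333333 [-2.1  0.8  2.4]
time: 11.58
tool_pos: [0.4438, -0.1138, -0.0093]
ee_rot: [2.931, 1.571, 2.872]
ft_force: [-2.7, 0.6, 4.4]
width: -0.0
lid diff 3.0053763440860215 above 13.678166666666666 [-3.7  0.4  3.8]
```

Run:
```python
from h import *
f,s=snap("wrist","w6");g,_=snap("side","s6")
f=cv2.resize(f["image"][190:260,215:295],(400,350),interpolation=cv2.INTER_CUBIC)
g=cv2.resize(g["image"][215:279,215:288],(399,350),interpolation=cv2.INTER_CUBIC)
im=np.hstack([f,g]).astype(float);im=(255*(im/255)**.45).astype(np.uint8)
cv2.imwrite("pics/w6c.png",cv2.cvtColor(im,cv2.COLOR_RGB2BGR))
```

View pics/w6c.png

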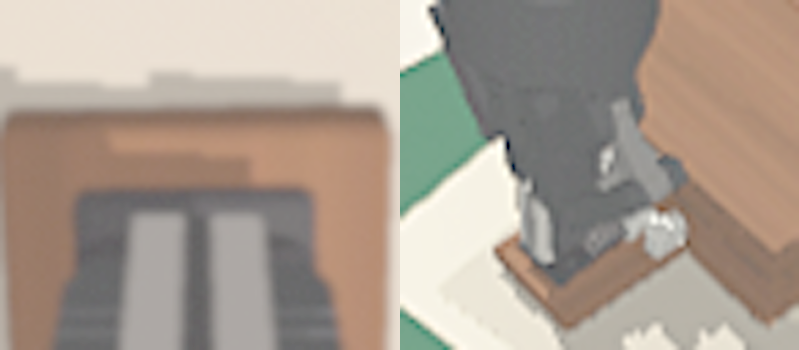

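```bash
python3 -m handwheel '[{"delta_pos":[0.06,0,0],"dr":[0,0,0],"fingers":0},{"delta_pos":[0,0,0],"dr":[0,0,0],"fingers":0}]'
python3 chk.py; python3 -m handwheel '[{"delta_pos":[0.06,0,0],"dr":[0,0,0],"fingers":0},{"delta_pos":[0,0,0],"dr":[0,0,0],"fingers":0}]'
python3 chk.py
```

```text
time: 11.98
tool_pos: [0.4438, -0.1138, -0.0099]
ee_rot: [-1.989, 1.571, -2.048]
ft_force: [-3.0, 0.9, 3.6]
width: 0.002
lid diff 3.2251612903225806 above 13.700166666666666 [-3.   0.3  4.6]
time: 12.28
tool_pos: [0.4438, -0.1138, -0.0105]
ee_rot: [-2.895, 1.571, -2.954]
ft_force: [-4.4, -0.3, 5.3]
width: 0.001
lid diff 15.831397849462366 above 16.582833333333333 [-2.9  0.1  4.9]
```

```bash
python3 -m handwheel '[{"delta_pos":[0,0,0],"dr":[0,0,0],"fingers":0},{"delta_pos":[-0.5,0,0],"dr":[0,0,0],"fingers":0},{"delta_pos":[-1,0,0],"dr":[0,0,0],"fingers":0},{"delta_pos":[-3,0,0],"dr":[0,0,0],"fingers":0},{"delta_pos":[-5,0,0],"dr":[0,0,0],"fingers":0},{"delta_pos":[-5,0,0],"dr":[0,0,0],"fingers":0},{"delta_pos":[0,0,0],"dr":[0,0,0],"fingers":8.5},{"delta_pos":[0,0,0],"dr":[0,0,0],"fingers":8.5}]'
python3 chk.py
python3 - <<'E'
from h import *
f,s=snap("wrist","w7");g,_=snap("scene","c7");h,_=snap("side","s7");print(s["tool_pos"],s["ee_rot"])
im=np.vstack([np.hstack([f["image"][:300,90:490],cv2.resize(g["image"][150:300,100:300],(400,300))]),np.hstack([cv2.resize(h["image"][160:310,170:370],(400,300)),np.zeros((300,400,3),np.uint8)])])
cv2.imwrite("pics/w7c.png",cv2.cvtColor(im,cv2.COLOR_RGB2BGR))
E
```

```text
time: 13.32
tool_pos: [0.4437, -0.1136, 0.1347]
ee_rot: [0.275, 1.57, 0.216]
ft_force: [-0.5, -0.1, 0.0]
width: 0.418
lid diff 28.31989247311828 above 2.1391666666666667 [-0.1 -0.2  0.3]
[ 0.44338435 -0.11364836  0.13411223] [3.03217432 1.57001281 2.97341416]
```

View pics/w7c.png

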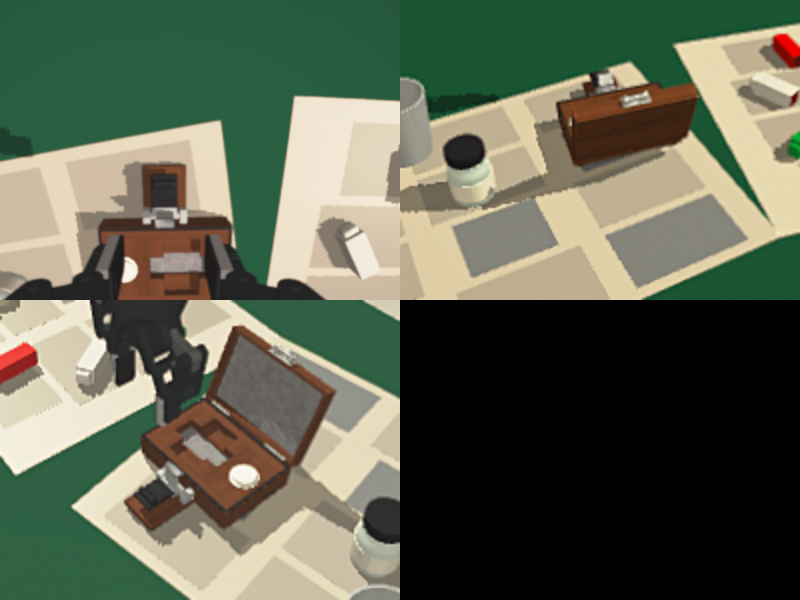

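Lid is wide open and the nest and ink dish are visible (side crop: nest (205,445), dish (243,475)). Next: travel to the seal, turned so that the jaws close across it.

```bash
python3 -m handwheel '[{"delta_pos":[0,5.2,2.6],"dr":[0,0,0],"fingers":8.5},{"delta_pos":[0,5.2,2.6],"dr":[0,0,0],"fingers":8.5},{"delta_pos":[0,5.2,2.6],"dr":[0,0,0],"fingers":8.5},{"delta_pos":[0,5.2,2.6],"dr":[0,0,0],"fingers":8.5},{"delta_pos":[0,5.2,2.6],"dr":[0,0,0],"fingers":8.5},{"delta_pos":[0,0,0],"dr":[10.4,0,0],"fingers":8.5},{"delta_pos":[0,0,0],"dr":[10.4,0,0],"fingers":8.5},{"delta_pos":[0,0,0],"dr":[10.4,0,0],"fingers":8.5}]'
python3 -m handwheel '[{"delta_pos":[0,0,0],"dr":[10.4,0,0],"fingers":8.5},{"delta_pos":[0,0,0],"dr":[10.4,0,0],"fingers":8.5},{"delta_pos":[0,0,0],"dr":[10.4,0,0],"fingers":8.5},{"delta_pos":[0,0,0],"dr":[10.4,0,0],"fingers":8.5},{"delta_pos":[0,0,0],"dr":[10.4,0,0],"fingers":8.5},{"delta_pos":[0,0,0],"dr":[10.4,0,0],"fingers":8.5},{"delta_pos":[0,0,0],"dr":[10.4,0,0],"fingers":8.5},{"delta_pos":[0,0,0],"dr":[10.4,0,0],"fingers":8.5}]'
python3 -m handwheel '[{"delta_pos":[0,0,0],"dr":[10.4,0,0],"fingers":8.5},{"delta_pos":[0,0,0],"dr":[10.4,0,0],"fingers":8.5},{"delta_pos":[0,0,0],"dr":[10.4,0,0],"fingers":8.5},{"delta_pos":[0,0,0],"dr":[0,0,0],"fingers":8.5},{"delta_pos":[0,0,0],"dr":[0,0,0],"fingers":8.5}]'
python3 - <<'E'
from h import *
f,s=snap("wrist","w8");T=Ttool(s);print(s["tool_pos"],s["joint_positions"].round(2));print(T.round(3))
Ti=np.linalg.inv(f["T"])
p=cv2.projectPoints(np.array([[.545,.111,.025]]),cv2.Rodrigues(Ti[:3,:3])[0],Ti[:3,3],f["K"],f["D"])[0].reshape(2);print(p)
hsv=cv2.cvtColor(f["image"],cv2.COLOR_RGB2HSV)
x,y=p.astype(int);print(hsv[y,x],hsv[y-10:y+40:10,x],hsv[y,x-40:x+41:10])
E
```

```text
time: 14.52
tool_pos: [0.5885, 0.1379, 0.1334]
ee_rot: [-2.03, 1.569, -2.639]
ft_force: [-0.1, 0.2, -0.6]
width: 0.996
time: 15.52
tool_pos: [0.5885, 0.1379, 0.1336]
ee_rot: [-0.461, 1.569, -2.522]
ft_force: [-0.1, 0.2, 0.6]
width: 0.995
time: 16.15
tool_pos: [0.5887, 0.138, 0.1341]
ee_rot: [0.211, 1.57, -2.385]
ft_force: [-1.2, 0.1, 0.2]
width: 0.994
[0.58874298 0.13801722 0.13409328] [-0.84  0.71  0.81  1.74 -0.61  0.97 -0.81]
[[-0.001  0.519 -0.855  0.589]
 [-0.001 -0.855 -0.519  0.138]
 [-1.     0.     0.001  0.134]
 [ 0.     0.     0.     1.   ]]
[254.33136865 225.39907945]
[ 15  40 192] [[ 15  41 194]
 [ 15  40 192]
 [ 16  40 190]
 [ 16  40 173]
 [ 17  52 146]] [[ 17  52 146]
 [ 16  54 147]
 [ 17  54 147]
 [ 16  43 177]
 [ 15  40 192]
 [ 15  42 188]
 [ 17  49  93]
 [ 16  54 147]
 [ 16  54 147]]
```

Run:
```python
from h import *
f=pickle.load(open("w8.pkl","rb"))
im=cv2.GaussianBlur(f["image"],(3,3),0);hsv=cv2.cvtColor(im,cv2.COLOR_RGB2HSV)
w=((hsv[...,1]<47)&(hsv[...,2]>155)).astype(np.uint8)
n,l,st,ce=cv2.connectedComponentsWithStats(w);i=l[225,254];print(st[i],ce[i])
m=(l==i).astype(np.uint8);c=max(cv2.findContours(m,0,2)[0],key=cv2.contourArea)
r=cv2.minAreaRect(c);b=cv2.boxPoints(r);print(r,b)
P=ray(f,b,.025);print(P);print([np.linalg.norm(P[i]-P[i-1]).round(4) for i in range(4)])
e=[P[1]-P[0],P[2]-P[1]];d=max(e,key=np.linalg.norm);print("ang",np.degrees(np.arctan2(d[1],d[0])),P.mean(0))
# width profile per row
for y in range(st[i][1],st[i][1]+st[i][3],4):
    xs=np.where(m[y])[0];print(y,xs.min(),xs.max(),end='; ')
o=cv2.cvtColor(f["image"],cv2.COLOR_RGB2BGR);cv2.drawContours(o,[c],-1,(0,0,255),1);cv2.imwrite("pics/w8o.png",o)
```

```text
[ 243  194   25   57 1226] [254.44371941 220.93800979]
((254.72682189941406, 221.92160034179688), (23.020801544189453, 56.587059020996094), 1.9749339818954468) [[242.2482  249.80165]
 [244.1983  193.24821]
 [267.20544 194.04155]
 [265.25534 250.59499]]
[[0.5124879  0.10704023 0.025     ]
 [0.57080977 0.1392427  0.025     ]
 [0.58267159 0.11812623 0.025     ]
 [0.5250966  0.08446667 0.025     ]]
[np.float64(0.0259), np.float64(0.0666), np.float64(0.0242), np.float64(0.0667)]
ang 28.905328838922774 [0.54776646 0.11221896 0.025     ]
194 245 266; 198 245 267; 202 245 266; 206 244 266; 210 244 266; 214 244 266; 218 244 265; 222 244 265; 226 244 265; 230 243 265; 234 243 264; 238 243 264; 242 243 264; 246 245 261; 250 248 256;
```

View pics/w8o.png

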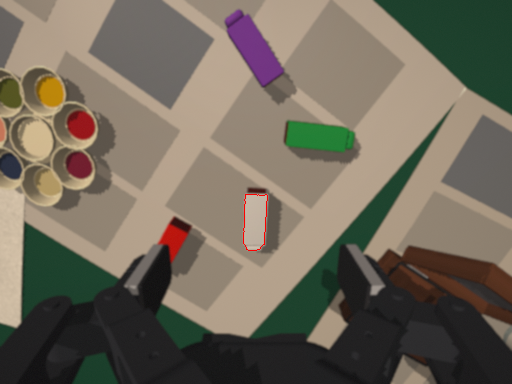

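Marble seal sits square between the jaws (centre (255,222), step end at row 250). Measured size 25 x 67 mm, as expected. Going down.

```bash
python3 -m handwheel '[{"delta_pos":[0,0,2.5],"dr":[1.5,0,0],"fingers":5},{"delta_pos":[2,0,2.4],"dr":[0,0,0],"fingers":5},{"delta_pos":[4,0,0],"dr":[0,0,0],"fingers":5},{"delta_pos":[4,0,0],"dr":[0,0,0],"fingers":5},{"delta_pos":[3,0,0],"dr":[0,0,0],"fingers":5},{"delta_pos":[2,0,0],"dr":[0,0,0],"fingers":5},{"delta_pos":[1,0,0],"dr":[0,0,0],"fingers":5},{"delta_pos":[0,0,0],"dr":[0,0,0],"fingers":5}]'
python3 -m handwheel '[{"delta_pos":[0.3,0,0],"dr":[0,0,0],"fingers":5},{"delta_pos":[0.3,0,0],"dr":[0,0,0],"fingers":5},{"delta_pos":[0,0,0],"dr":[0,0,0],"fingers":5},{"delta_pos":[0,0,0],"dr":[0,0,0],"fingers":5}]'
python3 - <<'E'
from h import *
f,s=snap("side","s9");Ti=np.linalg.inv(f["T"])
p=cv2.projectPoints(np.array([[.547,.112,.012]]),cv2.Rodrigues(Ti[:3,:3])[0],Ti[:3,3],f["K"],f["D"])[0].reshape(2);print(p)
x,y=p.astype(int);w,_=snap("wrist","w9")
im=np.hstack([cv2.resize(f["image"][y-40:y+35,x-40:x+40],(400,375),interpolation=cv2.INTER_CUBIC),cv2.resize(w["image"][130:300,170:350],(400,375))])
cv2.imwrite("pics/w9c.png",cv2.cvtColor(im,cv2.COLOR_RGB2BGR))
E
```

```text
time: 17.2
tool_pos: [0.5467, 0.1133, -0.0254]
ee_rot: [-0.539, 1.571, 3.119]
ft_force: [-0.3, 0.1, 0.0]
width: 0.586
time: 17.7
tool_pos: [0.5467, 0.1135, -0.0314]
ee_rot: [3.026, 1.571, 0.4]
ft_force: [-0.1, 0.2, -0.9]
width: 0.586
[215.95384375 190.1015859 ]
```

```bash
python3 -m handwheel '[{"delta_pos":[0.2,0,0],"dr":[0,0,0],"fingers":4},{"delta_pos":[0,0,0],"dr":[0,0,0],"fingers":3},{"delta_pos":[0,0,0],"dr":[0,0,0],"fingers":2},{"delta_pos":[0,0,0],"dr":[0,0,0],"fingers":2},{"delta_pos":[0,0,0],"dr":[0,0,0],"fingers":2},{"delta_pos":[0,0,0],"dr":[0,0,0],"fingers":2}]' 30
python3 -m handwheel '[{"delta_pos":[-0.5,0,0],"dr":[0,0,0],"fingers":2},{"delta_pos":[-2,0,0],"dr":[0,0,0],"fingers":2},{"delta_pos":[-5,0,0],"dr":[0,0,0],"fingers":2},{"delta_pos":[-5,0,0],"dr":[0,0,0],"fingers":2},{"delta_pos":[-2.5,0,0],"dr":[0,0,0],"fingers":2},{"delta_pos":[0,0,0],"dr":[0,0,0],"fingers":2},{"delta_pos":[0,0,0],"dr":[0,0,0],"fingers":2}]'
python3 - <<'E'
from h import *
s=sense();print(s["width"]*85,s["ft_force"])
snap("wrist","w10");snap("side","s10");snap("scene","c10")
E
```

```text
time: 18.55
tool_pos: [0.5466, 0.1133, -0.0335]
ee_rot: [1.706, 1.571, -0.92]
ft_force: [-0.7, -0.2, 3.0]
width: 0.287
time: 19.42
tool_pos: [0.5461, 0.1136, 0.1163]
ee_rot: [-0.862, 1.57, 2.795]
ft_force: [-0.9, -0.3, -2.1]
width: 0.288
24.492493657443408 [-0.92618755 -0.33994478 -2.05420662]
```

```bash
python3 -m handwheel '[{"delta_pos":[0,0,0],"dr":[-9.5,0,0],"fingers":2},{"delta_pos":[0,0,0],"dr":[-9.5,0,0],"fingers":2},{"delta_pos":[0,0,0],"dr":[-9.5,0,0],"fingers":2},{"delta_pos":[0,0,0],"dr":[-9.5,0,0],"fingers":2},{"delta_pos":[0,0,0],"dr":[-9.5,0,0],"fingers":2},{"delta_pos":[0,0,0],"dr":[-9.5,0,0],"fingers":2},{"delta_pos":[0,0,0],"dr":[0,0,0],"fingers":2}]'
python3 -m handwheel '[{"delta_pos":[0,0.2,3.5],"dr":[0,0,0],"fingers":2},{"delta_pos":[0,0.3,4.5],"dr":[0,0,0],"fingers":2},{"delta_pos":[0,0.3,4.5],"dr":[0,0,0],"fingers":2},{"delta_pos":[0,0.2,2.5],"dr":[0,0,0],"fingers":2},{"delta_pos":[0,0,0],"dr":[0,0,0],"fingers":2},{"delta_pos":[0,0,0],"dr":[0,0,0],"fingers":2}]'
python3 - <<'E'
from h import *
f,s=snap("wrist","w11");print(Ttool(s).round(4),s["joint_positions"].round(2),s["width"])
h=grab_frame("side");pickle.dump(h,open("s11.pkl","wb"))
im=np.hstack([cv2.resize(f["image"][40:340,130:390],(520,600),interpolation=cv2.INTER_CUBIC),cv2.resize(h["image"][170:310,210:275],(279,600),interpolation=cv2.INTER_CUBIC)])
cv2.imwrite("pics/w11c.png",cv2.cvtColor(im,cv2.COLOR_RGB2BGR))
E
```

```text
time: 20.45
tool_pos: [0.5464, 0.113, 0.1161]
ee_rot: [-1.586, 1.57, 3.064]
ft_force: [0.9, 0.2, -1.5]
width: 0.286
time: 21.2
tool_pos: [0.5473, -0.0363, 0.1161]
ee_rot: [-1.766, 1.57, 2.884]
ft_force: [0.0, 0.0, -2.0]
width: 0.281
[[-7.000e-04  9.980e-01 -6.260e-02  5.473e-01]
 [ 2.000e-04 -6.260e-02 -9.980e-01 -3.630e-02]
 [-1.000e+00 -7.000e-04 -1.000e-04  1.161e-01]
 [ 0.000e+00  0.000e+00  0.000e+00  1.000e+00]] [-0.43  0.56  0.54  1.89 -0.4   0.79  0.27] 0.2808751296357328
```

View pics/w11c.png

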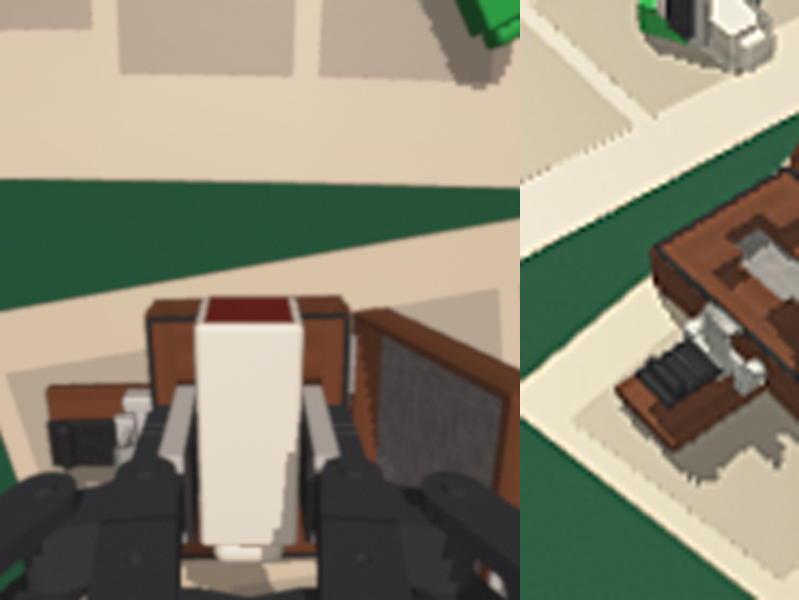

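Crop view: seal held straight, dark-red end up-image (crop (249,310)), body edges x=197 and 301. The base's +y rim corners are at about (150,318) and (348,316). I've used all 12 pictures, so the rest is numeric.

Run:
```python
from h import *
f=pickle.load(open("w11.pkl","rb"));c=lambda L:np.array(L)/2+[130,40]
s=sense();T=Ttool(s);R=T[:3,:3]
B=ray(f,c([[149,319],[348,316]]),.034);print("base +y corners",B,np.linalg.norm(B[1]-B[0]))
xd=(B[1]-B[0])/np.linalg.norm(B[1]-B[0]);yd=np.array([-xd[1],xd[0],0]);print("yaw",np.degrees(np.arctan2(xd[1],xd[0])))
print("origin",B.mean(0)-.072*yd,"nest",B.mean(0)-.054*yd)
zt=s["tool_pos"][2]+.0335+.025
S=ray(f,c([[197,324],[301,324],[297,545],[205,546]]),zt);print("seal in tool",((S-T[:3,3])@R).round(4),zt)
w=pickle.load(open("w11.pkl","rb"))
# refinements: profile along base's right/left rim in w2/w7 : dish centre from side + scene views
for n in("s7","s11"):
    g=pickle.load(open(n+".pkl","rb"));h=cv2.cvtColor(g["image"],cv2.COLOR_RGB2HSV)
    m=np.zeros(h.shape[:2],np.uint8);sl=np.s_[225:262,270:315];m[sl]=(h[sl][...,1]<45)&(h[sl][...,2]>140)
    k,l,st,ce=cv2.connectedComponentsWithStats(m);i=1+np.argmax(st[1:,4]);print(n,"dish",st[i],ce[i],[ray(g,[ce[i]],z)[0].round(4) for z in(.034,.038)])
```

```text
base +y corners [[ 0.49961027 -0.0459811   0.034     ]
 [ 0.59517049 -0.05023476  0.034     ]] 0.09565484274834367
yaw -2.548713962262254
origin [ 0.54418862 -0.12003671  0.034     ] nest [ 0.54498906 -0.10205451  0.034     ]
seal in tool [[-0.0585 -0.0109 -0.0334]
 [-0.0585  0.0125 -0.0334]
 [-0.0585  0.0133  0.0271]
 [-0.0585 -0.0105  0.0274]] 0.17475887811693783
s7 dish [285 243  14  11 117] [291.41880342 247.70940171] [array([ 0.5404, -0.1661,  0.034 ]), array([ 0.5378, -0.1681,  0.038 ])]
s11 dish [285 243  14  11 103] [291.45631068 248.10679612] [array([ 0.5397, -0.1669,  0.034 ]), array([ 0.5371, -0.1689,  0.038 ])]
```

```bash
python3 -m handwheel '[{"delta_pos":[0,0.2,3],"dr":[0,0,0],"fingers":2},{"delta_pos":[0,0.2,4],"dr":[0,0,0],"fingers":2},{"delta_pos":[0,0.2,4],"dr":[0,0,0],"fingers":2},{"delta_pos":[0,0,1],"dr":[0,0,0],"fingers":2},{"delta_pos":[0,0,0],"dr":[0,0,0],"fingers":2},{"delta_pos":[0,0,0],"dr":[0,0,0],"fingers":2}]'
python3 - <<'E'
from h import *
f,s=snap("wrist","w12");print(s["tool_pos"])
Ti=np.linalg.inv(f["T"]);pr=lambda p:cv2.projectPoints(np.array(p,float),cv2.Rodrigues(Ti[:3,:3])[0],Ti[:3,3],f["K"],f["D"])[0].reshape(-1,2)
print(pr([[.544,-.101,.034],[.542,-.167,.034],[.4976,-.0436,.034],[.5974,-.0492,.034],[.489,-.187,.034]]))
h=cv2.cvtColor(f["image"],cv2.COLOR_RGB2HSV).astype(int)
for y in range(50,215,3):
    print(y,''.join(('#' if v<50 else 'w' if v>150 and sa<70 else 'g' if sa<70 else 'd' if v<75 else 'b' if sa>110 else '.') for _,sa,v in h[y,180:330:2]))
E
```

```text
time: 22.05
tool_pos: [0.5464, -0.1554, 0.1164]
ee_rot: [-2.702, 1.57, 1.951]
ft_force: [0.4, 0.6, -0.8]
width: 0.291
[ 0.54644577 -0.15539865  0.11635005]
[[247.14228247 128.8223586 ]
 [249.44223992 198.77928228]
 [188.35602043  63.85510282]
 [306.15789468  63.59360431]
 [197.08702874 220.8562395 ]]
50 bbbbbbbbbbbbbbbbbbbbbbbbbbbbbbb.gggwwwwwwwwwwwwwwwwwwwwwwwwwwwwwwwwwwwwwwww
53 bbbbbbbbbbbbbbbbbbbbbbbb.ggwwwwwwwwwwwwwwwwwwwwwwwwwwwwwwwwwwwwwwwwwwwwwwww
56 bbbbbbbbbbbbbbbb..ggwwwwwwwwwwwwwwwwwwwwwwwwwwwwwwwwwwwwwwwwwwwwwwwwwwwwwww
59 bbbbbbbbb.ggwwwwwwwwwwwwwwwwwwwwwwwwwwwwwwwwwwwwwwwwwwwwwwwwwwwwwwwwww..bbb
62 bb.ggwwwwwwwwwwwwwwwwwwwwwwwwwwwwwwwwwwwwwwwwwwwwwwwwwwwwwwwww....bddbddddd
65 wwww..ggggggggggggggggggggggggggggggggggggggggggggggggggdggggg..bdddddddddd
68 wwwwgg.bbbbbbbbbbbbbbbbbbbbbbbbbbbbbbbbbbbbbbbbbbbbbbbbbbbbbbgg.bbbbbbbbggg
71 wwwwwgbbbbbbbbbbbbbbbbbbbbbbbbbbbbbbbbbbbbbbbbbbbbbbbbbbbbbbbgg.bbbbbbb.ggg
74 wwwwwgbbbbbbbbbbbbbbbbbbbbbbbbbbbbbbbbbbbbbbbbbbbbbbbbbbbbbbbg..bbbbbbb.ggg
77 wwwwwgbbbbbbbbbbbbbbbbbbbbbbbbbbbbbbbbbbbbbbbbbbbbbbbbbbbbbbbggw.bbbbbb.ggg
80 wwwww
[... 2884 characters left out ...]
bbbbbbbbbbb......wwwwww....bbbbb..bbbbbbbbbbbgwwbbbbbb.ggggg
191 gggggwwwwg.bbbbbbbbbbbbbb.w.bbbbbbbbbbbbbbbbbbb.w.bbbbbbbbb.gwwbbbbbb.ggggg
194 wggggwwwwg.bbbbbbbbbbbbbbwwbbbbbbbbbbbbbbbbbbbbbwwbbbbbbbbb.gwwbbbbbbgggggg
197 wggwwwwwwg.bbbbbbbbbbbbb.wwbbbbbbbbbbbbbbbbbbbbbww.bbbbbbbb.gw.bbbbbbgggggg
200 wwwwwwwwwgdbbbbbbbbbbbbbww.bbbbbbbbbbbbbbbbbbbbb.wwbbbbbbbb.gw.bbbbbbgggggg
203 wwwwwwwwwggbbbbbbbbbbbb.wwwwwwwwwwwwwwwwwwwwwwwwwww.bbbbbbb.gw.bbbbbbgggggg
206 wwwwwwwwwwgbbbbbbbbbbbb.wwwwwwwwwwwwwwwwwwwwwwwwwww.bbbbbbb.gw.bbbbbbgggggg
209 wwwwwwwwwwgbbbbbbbbbbbb.wwwwwwwwwwwwwwwwwwwwwwwwwww.bbbbbbbdggbbbbbbbgggggg
212 wwwwwwwwwwgbbbbbbbbbbbb.wwwwwwwwwwwwwwwwwwwwwwwwwww.bbbbbbbdgbbbbbbbbgggggg
```

Class map shows the nest's foam clearly (cols 234-262, rows 86-164) with the dish below it. The camera is nearly straight above, so I'll fit the foam edges at floor height.

Run:
```python
from h import *
f=pickle.load(open("w12.pkl","rb"));print("cam",f["T"][:3,3].round(4))
sat=cv2.cvtColor(f["image"],cv2.COLOR_RGB2HSV)[...,1].astype(float)
def cross(v,o):  # first crossing of 85 along profile
    i=np.where((v[:-1]<85)&(v[1:]>=85))[0][0];return o*(i+(85-v[i])/(v[i+1]-v[i]))
L=[];Rr=[]
for y in range(92,160):
    L.append((248+cross(sat[y,248::-1],-1),y));Rr.append((248+cross(sat[y,248:300],1),y))
U=[(x,125+cross(sat[125::-1,x],-1)) for x in range(244,258)];D=[(x,125+cross(sat[125:200,x],1)) for x in range(240,256)]
W={k:ray(f,np.array(v),.0215) for k,v in dict(L=L,R=Rr,U=U,D=D).items()}
for k,v in W.items(): print(k,v.mean(0).round(4),v.std(0).round(4))
al=[np.polyfit(W[k][:,1],W[k][:,0],1)[0] for k in"LR"];a=np.median(al);print("yaw",np.degrees(-np.arctan(al)))
yaw=-np.arctan(np.mean(al));ex=np.array([np.cos(yaw),np.sin(yaw)]);ey=np.array([-ex[1],ex[0]])
pj={k:np.median(v[:,:2]@(ex if k in"LR" else ey)) for k,v in W.items()}
print("w",pj["R"]-pj["L"],"l",pj["U"]-pj["D"])
n=ex*(pj["R"]+pj["L"])/2+ey*(pj["U"]+pj["D"])/2;print("nest",n)
s=sense();T=Ttool(s)
hd=np.degrees(np.arctan2(T[1,2],T[0,2]));print("tool z heading",hd,"want",np.degrees(yaw)-90)
d=np.r_[n,0]-T[:3,3];d[2]=0;print("nest in tool cm",(T[:3,:3].T@d*100).round(2))
```

```text
cam [ 0.5515 -0.079   0.2984]
L [ 0.5308 -0.0985  0.0215] [0.0008 0.018  0.    ]
R [ 0.5578 -0.1001  0.0215] [0.0007 0.018  0.    ]
U [ 0.5491 -0.0638  0.0215] [0.0036 0.0002 0.    ]
D [ 0.5419 -0.1357  0.0215] [0.0045 0.0002 0.    ]
yaw [-2.39377403 -2.0457825 ]
w 0.027059234391955567 l 0.07212165076772045
nest [ 0.54428234 -0.09966153]
tool z heading -93.37395688716695 want -92.21979874620155
nest in tool cm [ 0.   -0.55 -5.56]
```

Run:
```python
from h import *
f=pickle.load(open("w12.pkl","rb"));im=f["image"];h=cv2.cvtColor(im,cv2.COLOR_RGB2HSV)
for y in (200,202,204,208,230,260,290,300,305,308,311,314,318): print(y,[(x,tuple(int(q) for q in h[y,x,1:])) for x in range(222,288,5)])
```

```text
200 [(222, (156, 131)), (227, (98, 145)), (232, (81, 166)), (237, (117, 140)), (242, (117, 140)), (247, (117, 140)), (252, (118, 140)), (257, (117, 140)), (262, (116, 139)), (267, (117, 140)), (272, (117, 140)), (277, (54, 207)), (282, (148, 133)), (287, (156, 139))]
202 [(222, (159, 135)), (227, (71, 175)), (232, (24, 243)), (237, (25, 243)), (242, (25, 243)), (247, (26, 244)), (252, (26, 244)), (257, (25, 243)), (262, (26, 243)), (267, (26, 243)), (272, (25, 243)), (277, (21, 243)), (282, (128, 143)), (287, (157, 141))]
204 [(222, (159, 138)), (227, (54, 213)), (232, (6, 247)), (237, (6, 247)), (242, (6, 247)), (247, (6, 247)), (252, (6, 247)), (257, (6, 247)), (262, (6, 247)), (267, (6, 247)), (272, (6, 247)), (277, (6, 247)), (282, (95, 159)), (287, (159, 141))]
208 [(222, (157, 138)), (227, (55, 200)), (232, (12, 245)), (237, (14, 245)), (242, (14, 245)), (247, (14, 245)), (252, (14, 245)), (257, (14, 245)), (262, (14, 245)), (267, (14, 245)), (272, (14, 245)), (277, (14, 245)), (282, (89, 160)), (287, (157, 140))]
230 [(222, (58, 164)), (227, (50, 174)), (232, (14, 245)), (237,
[... 1527 characters left out ...]
22, 239)), (242, (21, 241)), (247, (21, 241)), (252, (21, 241)), (257, (21, 241)), (262, (22, 240)), (267, (40, 180)), (272, (40, 172)), (277, (46, 193)), (282, (27, 172)), (287, (21, 132))]
314 [(222, (46, 132)), (227, (48, 139)), (232, (48, 139)), (237, (41, 186)), (242, (8, 247)), (247, (7, 247)), (252, (7, 247)), (257, (7, 247)), (262, (28, 234)), (267, (39, 183)), (272, (47, 135)), (277, (43, 214)), (282, (26, 198)), (287, (23, 181))]
318 [(222, (50, 139)), (227, (48, 139)), (232, (48, 138)), (237, (47, 148)), (242, (21, 242)), (247, (19, 242)), (252, (19, 242)), (257, (22, 241)), (262, (38, 180)), (267, (39, 175)), (272, (48, 139)), (277, (29, 182)), (282, (24, 213)), (287, (23, 210))]
```

Run:
```python
from h import *
f=pickle.load(open("w12.pkl","rb"));V=cv2.cvtColor(f["image"],cv2.COLOR_RGB2HSV)[...,2].astype(float)
s=sense();T=Ttool(s);zt=T[2,3]+.0335+.025
def cr(v,t):
    i=np.where((v[:-1]>=t)&(v[1:]<t))[0][0];return i+(v[i]-t)/(v[i]-v[i+1])
rows=[(y,t) for y,t in[(y,192) for y in range(205,212)]+[(y,110) for y in range(285,303)]]
L=np.array([(245-cr(V[y,245::-1],t if t>150 else 150),y) for y,t in rows]);R=np.array([(262+cr(V[y,262:300],t),y) for y,t in rows])
top=np.array([(x,V.shape[0] and 215-cr(V[215:190:-1,x],192)) for x in range(235,272,3)])
bot=np.array([(x,300+cr(V[300:325,x],190)) for x in(233.,234.)]) if 0 else np.array([(233,311.6)])
tl=lambda a:((ray(f,a,zt)-T[:3,3])@T[:3,:3])
l,r,t,b=map(tl,(L,R,top,bot))
for n,a in(("L front",l[:7]),("L rear",l[7:]),("R front",r[:7]),("R rear",r[7:]),("top",t),("bot",b)):print(n,a.mean(0).round(4))
```

```text
L front [-0.0585 -0.0118 -0.0309]
L rear [-0.0585 -0.0118  0.015 ]
R front [-0.0585  0.013  -0.031 ]
R rear [-0.0585  0.0136  0.015 ]
top [-0.0585  0.0001 -0.0344]
bot [-0.0585 -0.0102  0.0261]
```

```bash
python3 -m handwheel '[{"delta_pos":[0,-0.2,-1.5],"dr":[0,0,0],"fingers":2},{"delta_pos":[0,-0.2,-2.6],"dr":[0,0,0],"fingers":2},{"delta_pos":[0,-0.23,-1.5],"dr":[0,0,0],"fingers":2},{"delta_pos":[0,0,0],"dr":[-1.15,0,0],"fingers":2},{"delta_pos":[4,0,0],"dr":[0,0,0],"fingers":2},{"delta_pos":[3,0,0],"dr":[0,0,0],"fingers":2},{"delta_pos":[1.5,0,0],"dr":[0,0,0],"fingers":2},{"delta_pos":[0,0,0],"dr":[0,0,0],"fingers":2}]'
python3 -m handwheel '[{"delta_pos":[0,0,0],"dr":[0,0,0],"fingers":2},{"delta_pos":[0,0,0],"dr":[0,0,0],"fingers":2}]'
cat > chk2.py <<'E'
from h import *
s=sense();T=Ttool(s)
hd=np.degrees(np.arctan2(T[1,2],T[0,2]));print("heading err",(-92.22-hd).round(2))
c=T[:3,3]+T[:3,:3]@[0,.0008,.0004]
d=np.array([.54428,-.09966,0])-c;d[2]=0;print("left to go in tool cm",(T[:3,:3].T@d*100).round(2),"z",T[2,3].round(4),"axis",T[:3,0].round(4),s["ft_force"].round(1),s["width"].round(3))
E
python3 chk2.py
```

```text
time: 23.1
tool_pos: [0.543, -0.1013, 0.0312]
ee_rot: [-1.308, 1.57, -2.92]
ft_force: [0.6, -0.9, -1.4]
width: 0.283
time: 23.35
tool_pos: [0.5439, -0.1009, 0.0324]
ee_rot: [1.565, 1.569, -0.046]
ft_force: [1.0, -0.0, -1.9]
width: 0.282
heading err 0.09Traceback (most recent call last):
  File "chk2.py", line 5, in <module>
    d=np.array([.54428,-.09966,0])-c;d[2]=0;print("left to go in tool cm",(T[:3,:3].T@d*100).round(2),"z",T[2,3].round(4),"axis",T[:3,0].round(4),s["ft_force"].round(1),s["width"].round(3))
                                                                                                                                                                         ^^^^^^^^^^^^^^^^
AttributeError: 'float' object has no attribute 'round'
```

```bash
sed -i 's/s\["width"\].round(3)/s["width"]/' chk2.py; python3 chk2.py
```

```text
heading err 0.09
left to go in tool cm [-0.   -0.05 -0.16] z 0.0324 axis [ 1.4e-03 -1.0e-04 -1.0e+00] [ 1.  -0.  -1.9] 0.28190740737519865
```

```bash
python3 -m handwheel '[{"delta_pos":[0,-0.05,-0.16],"dr":[0,0,0],"fingers":2},{"delta_pos":[1.5,0,0],"dr":[0,0,0],"fingers":2},{"delta_pos":[1.0,0,0],"dr":[0,0,0],"fingers":2},{"delta_pos":[0,0,0],"dr":[0,0,0],"fingers":2},{"delta_pos":[0,0,0],"dr":[0,0,0],"fingers":2},{"delta_pos":[0,0,0],"dr":[0,0,0],"fingers":2}]';python3 chk2.py
```

```text
time: 24.1
tool_pos: [0.5431, -0.0993, 0.0067]
ee_rot: [1.341, 1.57, -0.271]
ft_force: [-0.2, -0.2, -1.5]
width: 0.284
heading err 0.1
left to go in tool cm [ 0.    0.04 -0.  ] z 0.0067 axis [ 4.e-04 -1.e-04 -1.e+00] [-0.2 -0.2 -1.5] 0.2836229100771185
```

Aligned to within 0.4 mm. Lowering in small steps while watching the force.

```bash
python3 -m handwheel '[{"delta_pos":[0.3,0.03,0],"dr":[0,0,0],"fingers":2},{"delta_pos":[0.2,0,0],"dr":[0,0,0],"fingers":2},{"delta_pos":[0,0,0],"dr":[0,0,0],"fingers":2}]'
python3 -m handwheel '[{"delta_pos":[0.1,0,0],"dr":[0,0,0],"fingers":2},{"delta_pos":[0,0,0],"dr":[0,0,0],"fingers":2}]'
python3 -m handwheel '[{"delta_pos":[0.1,0,0],"dr":[0,0,0],"fingers":2},{"delta_pos":[0,0,0],"dr":[0,0,0],"fingers":2}]'; python3 chk2.py
```

```text
time: 24.48
tool_pos: [0.5431, -0.0992, 0.0013]
ee_rot: [-1.59, 1.571, 3.081]
ft_force: [-0.1, 1.0, -1.0]
width: 0.28
time: 24.72
tool_pos: [0.5431, -0.0992, 0.0005]
ee_rot: [-0.777, 1.571, -2.388]
ft_force: [0.1, 0.0, -0.6]
width: 0.287
time: 24.98
tool_pos: [0.5431, -0.0992, -0.0006]
ee_rot: [-1.401, 1.571, -3.013]
ft_force: [-0.3, -0.6, -0.9]
width: 0.287
heading err 0.1
left to go in tool cm [-0.    0.04  0.  ] z -0.0006 axis [-1.e-04 -0.e+00 -1.e+00] [-0.3 -0.6 -0.9] 0.2867198187243837
```

```bash
python3 -m handwheel '[{"delta_pos":[0.1,0,0],"dr":[0,0,0],"fingers":2},{"delta_pos":[0,0,0],"dr":[0,0,0],"fingers":2}]'
python3 -m handwheel '[{"delta_pos":[0.1,0,0],"dr":[0,0,0],"fingers":2},{"delta_pos":[0,0,0],"dr":[0,0,0],"fingers":2}]'
python3 -m handwheel '[{"delta_pos":[0.1,0,0],"dr":[0,0,0],"fingers":2},{"delta_pos":[0,0,0],"dr":[0,0,0],"fingers":2}]'; python3 chk2.py
```

```text
time: 25.22
tool_pos: [0.5431, -0.0991, -0.0016]
ee_rot: [-1.629, 1.571, 3.043]
ft_force: [-0.8, -0.5, -1.4]
width: 0.285
time: 25.48
tool_pos: [0.5432, -0.0992, -0.0025]
ee_rot: [0.661, 1.571, -0.95]
ft_force: [0.2, -0.2, -0.6]
width: 0.289
time: 25.72
tool_pos: [0.5432, -0.099, -0.0036]
ee_rot: [-2.996, 1.571, 1.676]
ft_force: [1.2, 1.9, -2.6]
width: 0.287
heading err 0.09
left to go in tool cm [-0.    0.03  0.03] z -0.0036 axis [-0.e+00  2.e-04 -1.e+00] [ 1.2  1.9 -2.6] 0.287103514163587
```

```bash
python3 -m handwheel '[{"delta_pos":[0.1,0,0.03],"dr":[0,0,0],"fingers":2},{"delta_pos":[0,0,0],"dr":[0,0,0],"fingers":2}]'
python3 -m handwheel '[{"delta_pos":[0.1,0,0],"dr":[0,0,0],"fingers":2},{"delta_pos":[0,0,0],"dr":[0,0,0],"fingers":2}]'
python3 -m handwheel '[{"delta_pos":[0.1,0,0],"dr":[0,0,0],"fingers":2},{"delta_pos":[0,0,0],"dr":[0,0,0],"fingers":2}]'; python3 chk2.py
```

```text
time: 25.98
tool_pos: [0.5432, -0.099, -0.0046]
ee_rot: [-2.905, 1.57, 1.767]
ft_force: [-0.1, 5.4, 0.5]
width: 0.287
time: 26.22
tool_pos: [0.5433, -0.099, -0.0055]
ee_rot: [-3.094, 1.57, 1.578]
ft_force: [0.4, 5.1, 0.6]
width: 0.284
time: 26.48
tool_pos: [0.5433, -0.0989, -0.0065]
ee_rot: [-3.107, 1.57, 1.566]
ft_force: [1.2, 5.4, 1.5]
width: 0.284
heading err 0.08
left to go in tool cm [-0.    0.03  0.03] z -0.0065 axis [ 0.e+00  6.e-04 -1.e+00] [1.2 5.4 1.5] 0.2835647772576341
```

```bash
python3 -m handwheel '[{"delta_pos":[0,0,-0.08],"dr":[0,0,0],"fingers":2},{"delta_pos":[0,0,0],"dr":[0,0,0],"fingers":2}]'
python3 -m handwheel '[{"delta_pos":[0.1,0,0],"dr":[0,0,0],"fingers":2},{"delta_pos":[0,0,0],"dr":[0,0,0],"fingers":2}]'
python3 -m handwheel '[{"delta_pos":[0.1,0,0],"dr":[0,0,0],"fingers":2},{"delta_pos":[0,0,0],"dr":[0,0,0],"fingers":2}]'; python3 chk2.py
```

```text
time: 26.72
tool_pos: [0.5432, -0.0989, -0.0065]
ee_rot: [0.091, 1.57, -1.52]
ft_force: [-0.1, 2.0, -1.9]
width: 0.288
time: 26.98
tool_pos: [0.5431, -0.0989, -0.0076]
ee_rot: [-0.624, 1.571, -2.236]
ft_force: [-0.2, 0.0, -1.9]
width: 0.281
time: 27.22
tool_pos: [0.5431, -0.0988, -0.0086]
ee_rot: [-1.008, 1.571, -2.62]
ft_force: [0.0, 0.7, -0.8]
width: 0.283
heading err 0.11
left to go in tool cm [-0.    0.04  0.04] z -0.0086 axis [-2.e-04 -1.e-04 -1.e+00] [ 0.   0.7 -0.8] 0.2829579562558947
```

```bash
python3 -m handwheel '[{"delta_pos":[0.1,0,0],"dr":[0,0,0],"fingers":2},{"delta_pos":[0,0,0],"dr":[0,0,0],"fingers":2}]'
python3 -m handwheel '[{"delta_pos":[0.1,0,0],"dr":[0,0,0],"fingers":2},{"delta_pos":[0,0,0],"dr":[0,0,0],"fingers":2}]'
python3 -m handwheel '[{"delta_pos":[0.1,0,0],"dr":[0,0,0],"fingers":2},{"delta_pos":[0,0,0],"dr":[0,0,0],"fingers":2}]'; python3 chk2.py
```

```text
time: 27.48
tool_pos: [0.5431, -0.0987, -0.0096]
ee_rot: [-1.102, 1.571, -2.713]
ft_force: [-0.1, 0.2, -1.0]
width: 0.283
time: 27.72
tool_pos: [0.5431, -0.0987, -0.0106]
ee_rot: [-1.458, 1.571, -3.07]
ft_force: [-0.2, 0.1, -1.1]
width: 0.286
time: 27.98
tool_pos: [0.5432, -0.0987, -0.0116]
ee_rot: [-1.559, 1.571, 3.113]
ft_force: [-0.9, -0.5, -1.9]
width: 0.283
heading err 0.1
left to go in tool cm [-0.    0.04  0.05] z -0.0116 axis [-1.e-04  0.e+00 -1.e+00] [-0.9 -0.5 -1.9] 0.28348782814469886
```

```bash
python3 -m handwheel '[{"delta_pos":[0.06,0,0],"dr":[0,0,0],"fingers":2},{"delta_pos":[0,0,0],"dr":[0,0,0],"fingers":2}]'
python3 -m handwheel '[{"delta_pos":[0.06,0,0],"dr":[0,0,0],"fingers":2},{"delta_pos":[0,0,0],"dr":[0,0,0],"fingers":2}]'; python3 chk2.py
```

```text
time: 28.22
tool_pos: [0.5433, -0.0987, -0.0121]
ee_rot: [1.635, 1.571, 0.023]
ft_force: [-0.7, -0.3, -0.2]
width: 0.284
time: 28.48
tool_pos: [0.5433, -0.0987, -0.0126]
ee_rot: [2.114, 1.571, 0.503]
ft_force: [-1.4, 0.4, 3.7]
width: 0.285
heading err 0.11
left to go in tool cm [-0.    0.03  0.05] z -0.0126 axis [ 1.e-04  1.e-04 -1.e+00] [-1.4  0.4  3.7] 0.2852144770348131
```

Foam contact at the expected height. Release and lift.

```bash
python3 -m handwheel '[{"delta_pos":[0,0,0],"dr":[0,0,0],"fingers":3},{"delta_pos":[0,0,0],"dr":[0,0,0],"fingers":3.5},{"delta_pos":[0,0,0],"dr":[0,0,0],"fingers":3.5},{"delta_pos":[0,0,0],"dr":[0,0,0],"fingers":3.5},{"delta_pos":[-0.5,0,0],"dr":[0,0,0],"fingers":3.5},{"delta_pos":[-1.5,0,0],"dr":[0,0,0],"fingers":3.5},{"delta_pos":[-2,0,0],"dr":[0,0,0],"fingers":3.5}]'
python3 -m handwheel '[{"delta_pos":[-4,0,0],"dr":[0,0,0],"fingers":0},{"delta_pos":[-5,0,0],"dr":[0,0,0],"fingers":0},{"delta_pos":[0,0,4],"dr":[0,0,0],"fingers":0},{"delta_pos":[0,0,3],"dr":[0,0,0],"fingers":0},{"delta_pos":[0,0,0],"dr":[0,0,0],"fingers":0},{"delta_pos":[0,0,0],"dr":[0,0,0],"fingers":0}]'
python3 - <<'E'
from h import *
f,s=snap("wrist","w13");print(s["tool_pos"],s["width"],s["joint_positions"].round(2))
h=cv2.cvtColor(f["image"],cv2.COLOR_RGB2HSV).astype(int)
Ti=np.linalg.inv(f["T"]);pr=lambda p:cv2.projectPoints(np.array(p,float),cv2.Rodrigues(Ti[:3,:3])[0],Ti[:3,3],f["K"],f["D"])[0].reshape(-1,2)
p=pr([[.5443,-.0997,.0465]])[0];print(p)
m=((h[...,1]<50)&(h[...,2]>150)).astype(np.uint8);k,l,st,ce=cv2.connectedComponentsWithStats(m);i=l[int(p[1]),int(p[0])];print(st[i],ce[i])
c=max(cv2.findContours((l==i).astype(np.uint8),0,2)[0],key=cv2.contourArea);b=cv2.boxPoints(cv2.minAreaRect(c));P=ray(f,b,.0465);print(P.round(4),P.mean(0),[np.linalg.norm(P[j]-P[j-1]).round(4) for j in range(4)])
E
```

```text
time: 29.35
tool_pos: [0.5431, -0.0988, 0.0284]
ee_rot: [-1.294, 1.571, -2.905]
ft_force: [-0.5, 0.3, 0.6]
width: 0.411
time: 30.1
tool_pos: [0.5404, -0.1681, 0.1178]
ee_rot: [2.396, 1.57, 0.785]
ft_force: [0.0, 0.6, 0.1]
width: 0.0
[ 0.54042923 -0.16813631  0.11783052] 9.214790867577717e-05 [-0.17  0.58  0.53  1.85 -0.39  0.82  0.52]
[254.68223738 112.6745922 ]
[ 239   70   31   84 2413] [253.9697472  109.58474927]
[[ 0.5328 -0.0653  0.0465]
 [ 0.5573 -0.0662  0.0465]
 [ 0.5556 -0.1345  0.0465]
 [ 0.5292 -0.1335  0.0465]] [ 0.54371583 -0.09988472  0.0465    ] [np.float64(0.0683), np.float64(0.0245), np.float64(0.0683), np.float64(0.0263)]
```

Seal lies in the nest: measured centre (0.5437, -0.0999), within 0.6 mm of the nest, and 68 x 25 mm. Now go round behind the lid with the fingers shut.

```bash
python3 -m handwheel '[{"delta_pos":[-2.2,0,0],"dr":[10,0,0],"fingers":0},{"delta_pos":[0,0,0],"dr":[10,0,0],"fingers":0},{"delta_pos":[0,0,0],"dr":[10,0,0],"fingers":0},{"delta_pos":[0,0,0],"dr":[10,0,0],"fingers":0},{"delta_pos":[0,0,0],"dr":[10,0,0],"fingers":0},{"delta_pos":[0,0,0],"dr":[10,0,0],"fingers":0},{"delta_pos":[0,0,0],"dr":[10,0,0],"fingers":0},{"delta_pos":[0,0,0],"dr":[10,0,0],"fingers":0}]'
python3 -m handwheel '[{"delta_pos":[0,0,0],"dr":[10,0,0],"fingers":0},{"delta_pos":[0,-1.6,-5],"dr":[0,0,0],"fingers":0},{"delta_pos":[0,-1.6,-5],"dr":[0,0,0],"fingers":0},{"delta_pos":[0,-1.6,-5],"dr":[0,0,0],"fingers":0},{"delta_pos":[0,0,-1],"dr":[0,0,0],"fingers":0},{"delta_pos":[0,0,0],"dr":[0,0,0],"fingers":0},{"delta_pos":[0,0,0],"dr":[0,0,0],"fingers":0}]'
cat > chk3.py <<'E'
from h import *
s=sense();T=Ttool(s);ex=np.array([.9993,-.0384]);ey=np.array([.0384,.9993])
c=T[:2,3]-[.5436,-.1177]
print("case x,y mm",(c@ex*1000).round(1),(c@ey*1000).round(1),"tip z mm",(T[2,3]*1000+39).round(1),"heading",np.degrees(np.arctan2(T[1,2],T[0,2])).round(2),s["ft_force"].round(1),s["joint_positions"].round(2))
E
python3 chk3.py
```

```text
time: 31.15
tool_pos: [0.5406, -0.1675, 0.1394]
ee_rot: [-1.729, 1.57, 1.542]
ft_force: [-0.3, -0.7, -0.3]
width: 0.002
time: 32.02
tool_pos: [0.7012, -0.1274, 0.1396]
ee_rot: [-0.485, 1.571, 2.616]
ft_force: [-0.2, -0.9, -0.7]
width: -0.0
case x,y mm 157.9 -3.6 tip z mm 178.6 heading 177.63 [-0.2 -0.9 -0.7] [-0.38  0.92  0.92  1.42 -0.75  1.18 -0.97]
```

```bash
python3 -m handwheel '[{"delta_pos":[3,-0.36,0],"dr":[0,0,0],"fingers":0},{"delta_pos":[3.5,0,0],"dr":[0,0,0],"fingers":0},{"delta_pos":[0,0,2],"dr":[0,0,0],"fingers":0},{"delta_pos":[0,0,1],"dr":[0,0,0],"fingers":0},{"delta_pos":[0,0,0],"dr":[0,0,0],"fingers":0}]'
python3 chk3.py
python3 -m handwheel '[{"delta_pos":[0,0,0.5],"dr":[0,0,0],"fingers":0},{"delta_pos":[0,0,0.5],"dr":[0,0,0],"fingers":0},{"delta_pos":[0,0,0],"dr":[0,0,0],"fingers":0}]'
python3 -m handwheel '[{"delta_pos":[0,0,0.5],"dr":[0,0,0],"fingers":0},{"delta_pos":[0,0,0.5],"dr":[0,0,0],"fingers":0},{"delta_pos":[0,0,0],"dr":[0,0,0],"fingers":0}]'
python3 chk3.py
```

```text
time: 32.65
tool_pos: [0.6722, -0.1222, 0.0753]
ee_rot: [-2.703, 1.57, 0.397]
ft_force: [0.6, -0.3, 0.3]
width: 0.002
case x,y mm 128.7 0.4 tip z mm 114.3 heading 177.65 [ 0.6 -0.3  0.3] [-0.39  0.94  0.88  1.55 -0.81  1.04 -0.9 ]
time: 33.02
tool_pos: [0.6622, -0.1219, 0.0744]
ee_rot: [-2.407, 1.571, 0.694]
ft_force: [-0.7, -0.6, -0.1]
width: 0.002
time: 33.4
tool_pos: [0.652, -0.1215, 0.0744]
ee_rot: [-0.849, 1.571, 2.251]
ft_force: [1.1, -0.7, 0.7]
width: 0.0
case x,y mm 108.5 0.4 tip z mm 113.4 heading 177.66 [ 1.1 -0.7  0.7] [-0.41  0.92  0.88  1.61 -0.81  1.01 -0.88]
```

```bash
python3 -m handwheel '[{"delta_pos":[-0.1,0,0.7],"dr":[0,0,0],"fingers":0},{"delta_pos":[-0.1,0,0.7],"dr":[0,0,0],"fingers":0},{"delta_pos":[-0.2,0,0.7],"dr":[0,0,0],"fingers":0},{"delta_pos":[-0.2,0,0.7],"dr":[0,0,0],"fingers":0},{"delta_pos":[0,0,0],"dr":[0,0,0],"fingers":0}]'
python3 chk3.py
python3 - <<'E'
from h import *
g,_=snap("side","s14");i=cv2.cvtColor(g["image"],cv2.COLOR_RGB2HSV).astype(int)
# lid inner lining grey/brown map in side view
for y in range(150,262,4): print(y,''.join(('#' if v<45 else 'w' if v>150 and sa<70 else 'G' if 60<hh<95 and sa>100 else 'g' if sa<70 else 'b' if (hh<14 and sa>90) else '.') for hh,sa,v in i[y,220:350:2]))
E
```

```text
time: 34.02
tool_pos: [0.624, -0.1203, 0.0806]
ee_rot: [-2.161, 1.571, 0.939]
ft_force: [0.0, -0.4, -0.2]
width: 0.0
case x,y mm 80.5 0.4 tip z mm 119.6 heading 177.67 [ 0.  -0.4 -0.2] [-0.43  0.88  0.89  1.69 -0.8   0.98 -0.85]
150 ggwwwg.....wwwwwwwwwwwwwwwgGGGGGG.#ggg#####gggggggggg##.Gwwwwwwww
154 wwwwww......wwwwwwwwwwwwwwwwwgGGGG##ggg##ggg#######g#g#GGGGGGwwww
158 wwwwwww..bb.wwwwwwwwwwwwwwwwwwwwGGG##gg#######g####ggg#GGGGGGGGGg
162 wwwwwwww.bb.gwwwwwwwwwwwwwwwwwwwwwwG##.G######g#####gggGGGGGGGGGG
166 wwwwwwwwwg.Ggwwwwwwwwwwwwwwwwwwwwwwww#ggg###########ggggGGGGGGGGG
170 wwwwwwwwwGGGGGGGGGGwwwwwwwwwwwwwwwwwwg#g##########.Gggggg#gGGGGGG
174 wwwwwwwwwGGGGGGGGGGGGGwwwwwwwwbwwwwwwwww#########GGgg#ggggGGGGGGG
178 wwwwwwwwwwg.GGGGGGGGGgwwwwwwbbbbbbwwwwwww#############gGGGGGGGGGG
182 wwwwwwwwwwwggggggg.ggggwwww.bb.bbbbbbwwwgggg###g##gGGGGGGGGGGGGGG
186 wwwwwwwwwwwwwwwwwwwggwwwwwwbbbgggbbbbbw.gggg###wgwwwwgGGGGGGGGGGG
190 wwwwwwwwwwwwwwwwwwwwwwwwwwwbbbggggggbwggw.gg##gwgggggwwwwgGGGGGGG
194 wwwwwwwwwwwwwwwwwwwwwwwwwwwbbbgggggggg.bwgggbwgggggggggggwwwwgGGG
198 wwwwwwwwwwwwwwwwwwwwwwwwwgG
[... 388 characters left out ...]

222 wwwGGGGGGGGGGGGgbbbwwwwwwwwbbbbbbb#bbbbbggggggggggbbbwwwwwwgggggw
226 GGGGGGGGGGGgbbbbbbbbggwwwwwwwbbbbbbb..bbbbgggggggbbbwwwwwwwwwwwww
230 GGGGGGGGGG.bgbbbbbbbbgggwwwwwwwwbbbbbbb#bbbbbggggbbbwwwwwwwwwwwww
234 GGGGGGGGGGwbbbgbbbbbbbggggwwwwgwbbbbbbbbb#gbbbbg.bbgwwwwwwwwwwwww
238 GGGGGGGgwwwgbbbb#bbbbbbbbggggwwwgbbbbbbbbbbbg.bbbbbwwwwwwwwwwwwww
242 GGGGGwwwwwwwwgbbgwgbbbbbbbbbbw.bbb.ww.bbbbbbbb#bbwwwwwwwwwwwwwwww
246 GG.wwwwwwwwwwwwwgggww.bbbbbbbbbb.wwwwwwwbbbbb#b.wwwwwwwwwwwwwwwww
250 gwwwwwwwwwwwwg#gwgggbbbgbbbbbbbbbwwwwwwwbbgbbbbggwwwwwwwwwwwwwwww
254 wwwwwwwwww##ggggggggwgwgbgbbbbbbbbbbwbbggbbbbggggggwwwwwwwwwwwwwg
258 wwwwwww.b#g#ggggg#gbggggbbbgbbbbbbbbbgbbbb.wggggggggggwwwwwwwwwgg
```

Lid has swung to about upright with the finger behind it, and the seal is visible in the nest. Now follow the lid's arc over and down.

```bash
python3 -m handwheel '[{"delta_pos":[-0.1,0,0.75],"dr":[0,0,0],"fingers":0},{"delta_pos":[-0.05,0,0.75],"dr":[0,0,0],"fingers":0},{"delta_pos":[0,0,0.75],"dr":[0,0,0],"fingers":0},{"delta_pos":[0.05,0,0.75],"dr":[0,0,0],"fingers":0},{"delta_pos":[0.1,0,0.75],"dr":[0,0,0],"fingers":0},{"delta_pos":[0.2,0,0.75],"dr":[0,0,0],"fingers":0},{"delta_pos":[0.25,0,0.7],"dr":[0,0,0],"fingers":0},{"delta_pos":[0.3,0,0.7],"dr":[0,0,0],"fingers":0}]'
python3 chk3.py
python3 -m handwheel '[{"delta_pos":[0.4,0,0.65],"dr":[0,0,0],"fingers":0},{"delta_pos":[0.4,0,0.65],"dr":[0,0,0],"fingers":0},{"delta_pos":[0.5,0,0.6],"dr":[0,0,0],"fingers":0},{"delta_pos":[0.5,0,0.55],"dr":[0,0,0],"fingers":0},{"delta_pos":[0.6,0,0.5],"dr":[0,0,0],"fingers":0},{"delta_pos":[0.6,0,0.45],"dr":[0,0,0],"fingers":0},{"delta_pos":[0,0,0],"dr":[0,0,0],"fingers":0}]'
python3 chk3.py
python3 - <<'E'
from h import *
g,_=snap("side","s15");i=cv2.cvtColor(g["image"],cv2.COLOR_RGB2HSV).astype(int)
for y in range(178,270,4): print(y,''.join(('#' if v<45 else 'w' if v>150 and sa<70 else 'G' if 60<hh<95 and sa>100 else 'g' if sa<70 else 'b' if (hh<14 and sa>90) else '.') for hh,sa,v in i[y,220:350:2]))
E
```

```text
time: 35.08
tool_pos: [0.565, -0.118, 0.0726]
ee_rot: [0.987, 1.571, -2.195]
ft_force: [0.5, 0.5, 0.4]
width: -0.001
case x,y mm 21.4 0.5 tip z mm 111.6 heading 177.68 [0.5 0.5 0.4] [-0.46  0.81  0.89  1.86 -0.82  0.89 -0.78]
time: 35.95
tool_pos: [0.531, -0.1166, 0.0424]
ee_rot: [-0.178, 1.57, 2.922]
ft_force: [-0.1, 0.2, 1.1]
width: 0.0
case x,y mm -12.6 0.6 tip z mm 81.4 heading 177.67 [-0.1  0.2  1.1] [-0.45  0.81  0.84  1.96 -0.87  0.79 -0.71]
178 wwwwwwwwwwg.GGGGGggg###gggggggggggg####wwwwwwgGGGGGGGGGGGGGGGGGGG
182 wwwwwwwwwwwgggggg#ggg###gggggggggggg##wwgwwwwwwwwgGGGGGGGGGGGGGGG
186 wwwwwwwwwwwwwwwwwg#g#g#ggggggggggggg#GgwwwwwwwwwgwwwwgGGGGGGGGGGG
190 wwwwwwwwwwwwwwwwwwg#gg###########gg##wwwwwwwwwgggggggwwwwgGGGGGGG
194 wwwwwwwwwwwwwwwwwwwg#gw###g#gg###gggggwwwwwggggggggggggggwwwwgGGG
198 wwwwwwwwwwwwwwwwwwww##g#g########ggggwwwwgggggggggggggggggggwwwww
202 wwwwwwwwwwwwwwwwwwwww#g##g#######gwgggwwwwggggggggggggggggggggggw
206 wwwwwwwwwwwwwwwwww.bbbbb########gw#ggggg#gwwwgggggggggggggggggggg
210 wwwwwwwwwwww.bbbbbbbbbbb#g###########gggwwwwwwwwwgggggggggggggggg
214 wwwwwwwwwwgGb
[... 262 characters left out ...]

230 GGGGGGGGGG.bgbbbbbbwwgwgbbbbbbbbbbbbbbbbbbbbb.wwwwwwwwwwwwwwwwwww
234 GGGGGGGGGGwbbbgbbbbbbbwwwbbbbbbbbbbbbbbbbbbbbbbbwwwwwwwwwwwwwwwww
238 GGGGGGGgwwwgbbbb#bbbbbbbbbbbbbbbbbbbbbbbbbbbbbbbbwwwwwwwwwwwwwwww
242 GGGGGwwwwwwwwwbbgwg.bbbbbbbbbbbbbbbbbbbbbbbbbbbbwwwwwwwwwwwwwwwww
246 GG.wwwwwwwwwwwwwwggww#bbbbbbbbbbbbbbbbbbbbbbb#b.wwwwwwwwwwwwwwwww
250 gwwwwwwwwwwwwg#gwgggbbb#bbbbbbbbbbbbbb.gbb#bbbbwwwwwwwwwwwwwwwwww
254 wwwwwwwwww##ggggggggwgwgb#bbbbbbbbb.w.b#gbbbbgwwwwwwwwwwwwwwwwwwg
258 wwwwwww.b#g#ggggg#gbggggbbb#bbbbbbbb.#bbbb.wgggggwwwwwwwwwwwwwwgg
262 wwwwwwwbbbbgg##bbbbbb.bggbbbb#bbbb#bbbbbgggggggggggwwwwwwwwwwwwgg
266 wwwwwwww.bbbbbbbbbb.gggggggbbbbbbbbbbgggggggggggggggggwwwwwwwwwww
```

```bash
python3 -m handwheel '[{"delta_pos":[0.35,0,0.6],"dr":[0,0,0],"fingers":0},{"delta_pos":[0.35,0,0.6],"dr":[0,0,0],"fingers":0},{"delta_pos":[0.4,0,0.55],"dr":[0,0,0],"fingers":0},{"delta_pos":[0.35,0,0.2],"dr":[0,0,0],"fingers":0},{"delta_pos":[0.4,0,0.2],"dr":[0,0,0],"fingers":0},{"delta_pos":[0,0,0],"dr":[0,0,0],"fingers":0}]'
python3 chk3.py
python3 -m handwheel '[{"delta_pos":[0.1,0,0],"dr":[0,0,0],"fingers":0},{"delta_pos":[0,0,0],"dr":[0,0,0],"fingers":0}]'
python3 -m handwheel '[{"delta_pos":[0.1,0,0],"dr":[0,0,0],"fingers":0},{"delta_pos":[0,0,0],"dr":[0,0,0],"fingers":0}]'
python3 chk3.py
```

```text
time: 36.75
tool_pos: [0.5098, -0.1158, 0.0241]
ee_rot: [-0.099, 1.57, 3.002]
ft_force: [0.1, 0.5, 0.9]
width: 0.003
case x,y mm -33.9 0.6 tip z mm 63.1 heading 177.68 [0.1 0.5 0.9] [-0.44  0.81  0.81  2.02 -0.91  0.72 -0.66]
time: 37.0
tool_pos: [0.5101, -0.1158, 0.0233]
ee_rot: [2.085, 1.571, -1.097]
ft_force: [-0.3, -0.7, 0.1]
width: 0.002
time: 37.25
tool_pos: [0.51, -0.1158, 0.0223]
ee_rot: [2.179, 1.571, -1.003]
ft_force: [0.4, 0.0, 0.2]
width: 0.005
case x,y mm -33.6 0.6 tip z mm 61.3 heading 177.68 [0.4 0.  0.2] [-0.44  0.81  0.8   2.02 -0.91  0.72 -0.66]
```

```bash
python3 -m handwheel '[{"delta_pos":[0.1,0,0],"dr":[0,0,0],"fingers":0},{"delta_pos":[0,0,0],"dr":[0,0,0],"fingers":0}]'
python3 -m handwheel '[{"delta_pos":[0.1,0,0],"dr":[0,0,0],"fingers":0},{"delta_pos":[0,0,0],"dr":[0,0,0],"fingers":0}]'
python3 -m handwheel '[{"delta_pos":[0.1,0,0],"dr":[0,0,0],"fingers":0},{"delta_pos":[0,0,0],"dr":[0,0,0],"fingers":0}]'
python3 chk3.py
```

```text
time: 37.5
tool_pos: [0.51, -0.1158, 0.0213]
ee_rot: [0.386, 1.571, -2.796]
ft_force: [0.7, -1.1, 0.2]
width: -0.0
time: 37.75
tool_pos: [0.5099, -0.1158, 0.0203]
ee_rot: [-0.421, 1.571, 2.68]
ft_force: [-1.6, -0.1, 3.7]
width: -0.002
time: 38.0
tool_pos: [0.5096, -0.1158, 0.0193]
ee_rot: [-0.337, 1.57, 2.764]
ft_force: [-3.7, 0.5, 5.6]
width: -0.002
case x,y mm -34.0 0.6 tip z mm 58.3 heading 177.67 [-3.7  0.5  5.6] [-0.43  0.81  0.8   2.02 -0.92  0.72 -0.65]
```

```bash
python3 -m handwheel '[{"delta_pos":[0.08,0,0],"dr":[0,0,0],"fingers":0},{"delta_pos":[0,0,0],"dr":[0,0,0],"fingers":0}]'
python3 -m handwheel '[{"delta_pos":[0.08,0,0],"dr":[0,0,0],"fingers":0},{"delta_pos":[0,0,0],"dr":[0,0,0],"fingers":0}]'
python3 chk3.py
```

```text
time: 38.25
tool_pos: [0.5094, -0.1158, 0.0185]
ee_rot: [-0.387, 1.57, 2.714]
ft_force: [-4.6, -0.4, 7.5]
width: 0.001
time: 38.5
tool_pos: [0.5094, -0.1158, 0.0177]
ee_rot: [-0.312, 1.57, 2.789]
ft_force: [-4.6, 1.2, 6.8]
width: 0.001
case x,y mm -34.2 0.6 tip z mm 56.7 heading 177.67 [-4.6  1.2  6.8] [-0.43  0.81  0.8   2.02 -0.92  0.71 -0.65]
```

```bash
python3 -m handwheel '[{"delta_pos":[0.05,0,0.1],"dr":[0,0,0],"fingers":0},{"delta_pos":[0,0,0],"dr":[0,0,0],"fingers":0}]'
python3 -m handwheel '[{"delta_pos":[0.06,0,0.03],"dr":[0,0,0],"fingers":0},{"delta_pos":[0,0,0],"dr":[0,0,0],"fingers":0}]'
python3 chk3.py
```

```text
time: 38.75
tool_pos: [0.5092, -0.1158, 0.0173]
ee_rot: [3.045, 1.57, -0.137]
ft_force: [-0.2, 0.0, 3.6]
width: -0.004
time: 39.0
tool_pos: [0.5087, -0.1157, 0.0165]
ee_rot: [0.024, 1.571, 3.125]
ft_force: [-0.3, -0.1, 0.6]
width: -0.001
case x,y mm -35.0 0.7 tip z mm 55.5 heading 177.68 [-0.3 -0.1  0.6] [-0.43  0.81  0.79  2.03 -0.92  0.71 -0.65]
```

```bash
python3 -m handwheel '[{"delta_pos":[0.08,0,0],"dr":[0,0,0],"fingers":0},{"delta_pos":[0,0,0],"dr":[0,0,0],"fingers":0}]'
python3 -m handwheel '[{"delta_pos":[0.06,0,0],"dr":[0,0,0],"fingers":0},{"delta_pos":[0,0,0],"dr":[0,0,0],"fingers":0}]'
python3 chk3.py
```

```text
time: 39.25
tool_pos: [0.5086, -0.1157, 0.0157]
ee_rot: [0.167, 1.571, -3.015]
ft_force: [-0.6, -0.2, 0.7]
width: 0.002
time: 39.5
tool_pos: [0.5086, -0.1157, 0.0151]
ee_rot: [0.267, 1.571, -2.915]
ft_force: [0.1, -0.1, 1.0]
width: 0.0
case x,y mm -35.0 0.6 tip z mm 54.1 heading 177.68 [ 0.1 -0.1  1. ] [-0.43  0.82  0.79  2.03 -0.92  0.71 -0.64]
```

```bash
python3 -m handwheel '[{"delta_pos":[0.05,0,0],"dr":[0,0,0],"fingers":0},{"delta_pos":[0,0,0],"dr":[0,0,0],"fingers":0}]'
python3 -m handwheel '[{"delta_pos":[0.04,0,0],"dr":[0,0,0],"fingers":0},{"delta_pos":[0,0,0],"dr":[0,0,0],"fingers":0}]'
python3 chk3.py
```

```text
time: 39.75
tool_pos: [0.5087, -0.1157, 0.0148]
ee_rot: [-2.288, 1.571, 0.813]
ft_force: [-0.9, 0.7, 3.2]
width: -0.0
time: 40.0
tool_pos: [0.5086, -0.1157, 0.0144]
ee_rot: [-1.513, 1.571, 1.588]
ft_force: [-2.0, 0.3, 6.8]
width: 0.002
case x,y mm -35.0 0.6 tip z mm 53.4 heading 177.67 [-2.   0.3  6.8] [-0.43  0.82  0.79  2.03 -0.92  0.7  -0.64]
```

Snap felt (force fell from 7 to 0.6 N), then the rubber seal at 6.8 N. Lift off and check.

```bash
python3 -m handwheel '[{"delta_pos":[-0.3,0,0],"dr":[0,0,0],"fingers":0},{"delta_pos":[-1,0,0],"dr":[0,0,0],"fingers":0},{"delta_pos":[-4,0,0],"dr":[0,0,0],"fingers":0},{"delta_pos":[-5,0,0],"dr":[0,0,0],"fingers":0},{"delta_pos":[0,-5,0],"dr":[0,0,0],"fingers":0},{"delta_pos":[0,-5,0],"dr":[0,0,0],"fingers":0},{"delta_pos":[0,-5,0],"dr":[0,0,0],"fingers":0},{"delta_pos":[0,-5,0],"dr":[0,0,0],"fingers":0}]'
python3 -m handwheel '[{"delta_pos":[0,-4,0],"dr":[0,0,0],"fingers":0},{"delta_pos":[0,0,0],"dr":[0,0,0],"fingers":0},{"delta_pos":[0,0,0],"dr":[0,0,0],"fingers":0},{"delta_pos":[0,0,0],"dr":[0,0,0],"fingers":0}]'
python3 - <<'E'
from h import *
d=pickle.load(open("f0.pkl","rb"))
for n,box in(("scene",dict(case=np.s_[180:235,170:245],cup=np.s_[185:240,75:118],bottle=np.s_[215:258,115:155],palette=np.s_[155:187,322:378])),("side",dict(case=np.s_[200:278,228:322],cup=np.s_[298:368,330:390],bottle=np.s_[255:302,340:380],palette=np.s_[135:178,123:182]))):
    g,_=snap(n,n+"_end");a=d[n]["image"];b=g["image"]
    for k,sl in box.items():
        df=np.abs(a[sl].astype(int)-b[sl]).mean()
        sh,_=cv2.phaseCorrelate(cv2.cvtColor(a[sl],7).astype(float),cv2.cvtColor(b[sl],7).astype(float));print(n,k,"diff",df.round(2),"shift px",np.round(sh,2))
s=sense();print(s["time"],s["tool_pos"],s["ft_force"])
E
```

```text
time: 41.0
tool_pos: [0.5167, 0.0858, 0.118]
ee_rot: [-2.575, 1.57, 0.526]
ft_force: [0.7, 0.2, 0.1]
width: -0.001
time: 41.5
tool_pos: [0.5185, 0.123, 0.1176]
ee_rot: [-3.025, 1.571, 0.075]
ft_force: [0.3, -0.2, 0.3]
width: -0.002
scene case diff 5.63 shift px [0.43 0.07]
scene cup diff 7.56 shift px [0.45 0.07]
scene bottle diff 7.17 shift px [0.03 0.67]
scene palette diff 3.28 shift px [0.03 0.03]
side case diff 8.28 shift px [0.1  0.07]
side cup diff 10.25 shift px [ 0.08 -0.04]
side bottle diff 5.28 shift px [-0.  0.]
side palette diff 6.26 shift px [-0.    0.48]
41.6 [0.51847934 0.12323488 0.1174982 ] [-0.03812338  0.77920275 -0.03979084]
```

```bash
python3 -c "from bench import *; print(finish_job())"
```

```text
the job is handed in; nothing more can be done
None
```

The seal is in its case and the lid is latched shut; I handed the job in at 41.6 s, with the arm clear of everything.

- **Button:** I pressed it in small steps, reading about 5 N at most, and the lid sprang wide open.
- **Seal:** I laid the marble seal in the nest and let go. Measured afterwards, it lay within 0.6 mm of the nest centre. On the way in it briefly rubbed one end wall at about 5 N, so I shifted it slightly and it went in freely.
- **Lid:** I swung it over from behind and pressed it down. The force peaked near 7.5 N, dropped to 0.6 N at the snap, then reached 6.8 N against the rubber seal.

**Final checks:**
- The end pictures match the starting ones to within 0.7 px for the case with its lid shut, the cup, the bottle and the palette.
- I judged the end state by numbers only, because my 12 viewable pictures were used up. Those spots still differed by 3–10 grey levels from the start, which I put down to the arm's shadow but did not check.

**Disagreement:** the real finger tips sit about 39 mm behind the reported TCP. Two camera views and the contact on the button agreed on this, so I worked with that offset throughout.

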